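# Pestle back in its slanted eyelet

## Task

Tidy the pestle stand: someone left a spice jar on its slate plinth, right in front of the slanted steel eyelet. First move that jar, kept upright, into the one empty wooden ring of the jar tray, set it down gently and let go; then take the pestle from its rest and slide it, handle end first, down through the eyelet until its thick head sits against the steel, and leave it there. Do not disturb the other two jars or the salt bowl.

Things in the scene. Friction and masses are not known exactly. Their poses are not given: they have to be found in the camera images.
- stand: Fixed pestle stand: dark grey slate plinth 150 (x) by 100 (y) by 30 mm high, with a steel post near its -x end that carries the eyelet. Origin: centre of the plinth's underside, on the counter; z up; x points from the eyelet's post to the open side where the pestle comes in (roughly away from the robot).
- eyelet: Short steel sleeve fixed to the stand: 20 mm hole right through its 28 mm length, outside 29 mm. Origin: centre of the hole's upper mouth, 90 mm above the counter, 30 mm towards -x of the stand's origin. x axis: the hole's axis, pointing out of the mouth, away from the post, 35 degrees above level; the pestle goes in along -x. Sleeve spans x = -28 to 0 mm; beyond it is free space.
- pestle: Loose olive-wood pestle, 80 g, 145 mm long, round about its x axis: handle 16 mm thick, 90 mm long (last 8 mm tapers to 9 mm), then a cylindrical head 34 mm thick, 55 mm long. Origin: on the axis at the step between handle and head; x points to the head (handle x = -90 to 0, head 0 to 55 mm). It starts lying level on the rest, axis 50 mm above the counter.
- pestle_tip (a point): End of the pestle's handle, on its axis.
- pestle_head (a point): Middle of the pestle's head, on its axis, 27 mm from the step: the place to grip.
- rest: Fixed pestle rest: dark board 170 by 50 by 10 mm with two small steel V saddles, 8 mm thick along x, under the pestle's handle (72 mm from the step) and the end of its head (43 to 51 mm from the step). Origin: on the counter, below the pestle's step; x along the lying pestle, towards its head.
- jar: Loose squat glass spice jar with a steel cap, 52 mm in diameter, 75 mm high, 0.18 kg; the one that stands on the stand's plinth (its foot 30 mm above the counter) at the start. Origin: centre of its underside, z up.
- tray: Fixed wooden tray board 250 (x) by 88 (y) by 8 mm high with three wooden rings in a row along its x, 78 mm apart. Origin: centre of its underside, on the counter.
- ring_free: The empty wooden ring on the tray where the jar belongs: inside diameter 60 mm, outside 72 mm, 10 mm high, open inside down to the tray board. Origin: centre of its underside, on the board's top (8 mm above the counter); a jar in place stands with its origin here.
- jar_b: Bystander: a like jar standing in another ring of the tray. Origin: centre of its underside.
- jar_c: Bystander: a like jar standing in the remaining ring. Origin: centre of its underside.
- salt_bowl: Bystander: white bowl, 90 mm in diameter, 40 mm high, beyond the stand. Origin: centre of its underside.
Mind the look-alikes: they are no part of the job. What is shaped like the jar but turquoise is not meant.

How it is judged:
By the outcome, as a careful person would: the job done as asked, in the order asked, and still so for the second after the job is handed in, with the robot touching nothing.
It also fails if it takes over 64 s, if anything falls off the work surface, if the arm or the gripper's body presses on something with over 40 N, if the wrist force passes 120 N, or if a joint passes its speed limit or range.

## Robot

A 6-joint arm with a two-finger parallel gripper is mounted at the origin on the work surface. World frame = base frame: x ahead of the robot, y to its left, z up, the work surface at z = 0. Lengths are in mm, angles in degrees, forces in N, time in s.
With the tool pointing down it reaches from about 350 to 850 mm from the base axis. Payload 8.1 kg.
Tool frame: the origin (TCP) lies on the centre line of the jaws, within the pads' length; the fingertips stand 19 mm ahead of it and the grasp point (between the pads) is the TCP; z points along the fingers, y is the line along which they close (so a half turn about z gives the same grasp; the last joint's range is limited). The gripper opens to 85 mm and grips with 20 to 120 N. Pads are 22 mm wide; open, the fingers measure 114 mm over their backs; the gripper's body (76 mm by 85 mm) begins 54 mm behind the grasp point. The pads swing forward as they close: fully open they stand 13 mm farther back than shut.
Start: joints at [-70.497, 7.471, 85.268, -0, 87.261, -4.893], TCP at [247.849, -546.421, 224.592] pointing down, gripper open.
Joint ranges: [-169.43, 169.43], [-51.17, 129.36], [1.28, 143.12], [-76.62, 256.62], [0, 156.53], [-152.29, 152.29]. Speed limits (degrees/s): [136.94, 136.94, 159.86, 180, 180, 180].

## Interface

Orientations are given as [roll, pitch, yaw] about the fixed x, y, z axes, in that order (R = Rz(yaw) Ry(pitch) Rx(roll)).
In Python, from bench import r gives the robot as it stands. The module is installed in compiled form; this text tells all that it offers.
- The arm moves only by the tool servo_tool, never from a script. Its arguments are lists of equal length, an entry for each row: "fingers": the finger opening in m, from 0 to 0.0854; "linear": the shift along the tool's x, y, z in m, a list of three; "rotation": the turn, a rotation vector about the tool's x, y, z in degrees, a list of three. A call has 1 to 10 rows; each row is the pose to reach, as a shift and turn from the pose commanded when the call began, along the tool's axes at that moment; what a row does not reach only later rows make up. A row lasts 1/10 s, in which the tool goes at most 50 mm and 8.59 degrees, less where a joint would pass 70% of its speed; a pose out of reach is approached as far as the arm can. A call with a gripper value outside its range is refused whole. The fingers move at their own pace and stop on an object; "force" is the grip in N (left out, the last holds). Time passes only in rows, so rows that repeat a pose let the fingers close. It gives the time, the measured TCP pose, the force, the opening and the grip force at its end, in the units of the state.
- r.sense(): the state, without advancing time (a new reading comes with each control period).
- r.snapshot(name): name is "scene" or "top" or "wrist"; returns a dict with "frame" (384x512x3 uint8, red, green, blue), "fx", "fy", "cx", "cy" (pixels), "camera_from_world" (4x4, takes a point from world to camera coordinates). Camera axes: x right, y up, looking along -z (the intrinsics and any distortion apply to the point x, -y, -z); pixel columns grow to the right and rows downward; lengths in mm; the calibration is good to about 2 mm. A picture is of the moment at which its call begins. There is no depth.
- r.hand_in(): hands the job in; it is judged then, once.
The state is a dict: "time": time; "joint_pos": joint angles; "qd": joint speeds; "joint_efforts": joint torques, N m; "tool_pos": TCP position; "tcp_rot": TCP orientation; "ft_force": force on the tool from outside, world axes, zero at the start; "wrist_torque": the same for the moment, N m; "finger_gap": finger opening in mm; "grip_force": force on a finger pad.
Only numpy, scipy, OpenCV 4.12 (cv2) and the standard library are available. Lean on these libraries where they do the work, as an engineer would, in place of code of your own. Each camera call takes 0.05 s, during which the arm holds its last target. There are 200 camera calls.

## Working session

There is one attempt and no reset: what is moved stays moved. The work goes in short steps, Python scripts to look and compute and a tool call to move; the robot and the scene stay as the last step left them, time stands still between calls to the robot, and variables do not carry over. Pictures are saved under pics/ and viewed, at most 10 in all, crops included, and the job is handed in when it is done.

Besides the shell and the picture viewer there is one more tool, called after "Emit:" as a command line: name --argument value ..., lists and objects as JSON in quotes. servo_tool: Moves the arm, as the interface text tells. Its arguments: {"type":"object","properties":{"fingers":{"type":"array","items":{"type":"number"}},"linear":{"type":"array","items":{"type":"array","items":{"type":"number"}}},"rotation":{"type":"array","items":{"type":"array","items":{"type":"number"}}},"force":{"type":"number"}},"required":["fingers","linear","rotation"]}

```bash
mkdir -p pics
python3 - <<'E'
from bench import r
import cv2,numpy as np
s=r.sense();print(s)
for n in("scene","top"):
    d=r.snapshot(n);cv2.imwrite(f"pics/{n}0.png",d["frame"][:,:,::-1])
    print(n,{k:v for k,v in d.items() if k!="frame"})
E
```

```text
{'time': 0.0, 'joint_pos': array([-7.04961957e+01,  7.51434790e+00,  8.53284013e+01, -9.16108762e-04,
        8.72638557e+01, -4.89420609e+00]), 'qd': array([ 0.13862611,  0.03641135, -0.03412543,  0.02607136, -0.02512396,
       -0.01667033]), 'joint_efforts': array([-1.12927777e-03, -5.69405115e+01, -5.00552130e+01, -2.99183712e-04,
        1.50368165e-02,  1.18925661e-05]), 'tool_pos': array([ 247.65723329, -545.87932224,  223.56080816]), 'tcp_rot': array([-1.79893706e+02, -8.18346537e-03,  2.43980473e+01]), 'ft_force': array([-0.41914902, -0.22319151,  0.19030395]), 'wrist_torque': array([ 0.0054516 , -0.01525913,  0.01323756]), 'grip_force': 0.0, 'finger_gap': 85.02167588315876}
scene {'fx': 356.2444255403509, 'fy': 356.2444255403509, 'cx': 255.62067007523376, 'cy': 196.2067536824657, 'camera_from_world': array([[ 4.43278578e-02,  9.98888199e-01,  1.60439079e-02,
        -3.93837277e+01],
       [-6.45900996e-01,  1.64042145e-02,  7.63244918e-01,
         3.20266583e+02],
       [ 7.62133154e-01, -4.41957883e-02,  6.45910046e-01,
        -1.40346102e+03],
       [ 0.00000000e+00,  0.00000000e+00,  0.00000000e+00,
         1.00000000e+00]])}
top {'fx': 352.0774245261023, 'fy': 352.0774245261023, 'cx': 253.52007250156984, 'cy': 194.98900664825152, 'camera_from_world': array([[ 1.69331861e-02, -9.99806538e-01, -1.00077018e-02,
        -4.78936058e+00],
       [ 9.84333746e-01,  1.49126036e-02,  1.75683494e-01,
        -6.41058881e+02],
       [-1.75500265e-01, -1.28257999e-02,  9.84395833e-01,
        -7.52023672e+02],
       [ 0.00000000e+00,  0.00000000e+00,  0.00000000e+00,
         1.00000000e+00]])}
```

View pics/scene0.png

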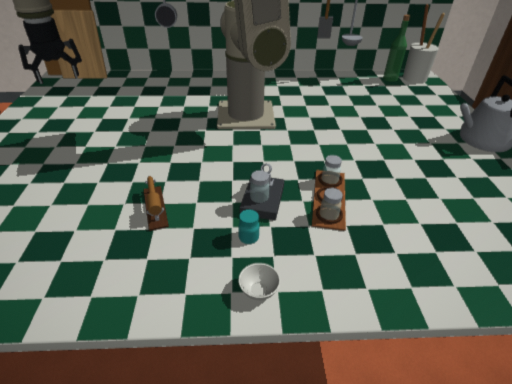

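View pics/top0.png

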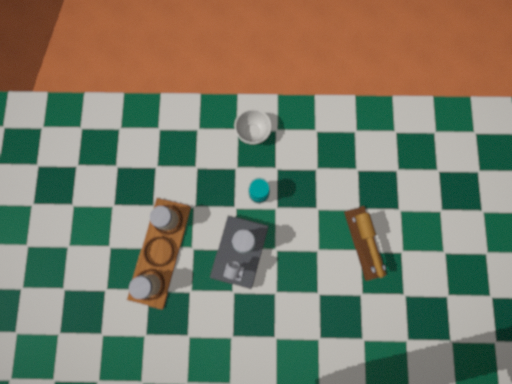

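Scene: jar on the plinth at (260,186), eyelet behind it at (267,170). Free ring is the middle one, at (328,195). Pestle at (154,200), turquoise decoy at (249,227). Top: jar cap (243,241), eyelet (234,270), free ring (159,251), pestle head (366,226), handle tip (380,272).

```bash
cat > h.py <<'E'
import numpy as np,cv2
from bench import r
def ray(d,u,v,z):
    M=d["camera_from_world"];R=M[:3,:3];o=-R.T@M[:3,3]
    k=R.T@np.array([(u-d["cx"])/d["fx"],-(v-d["cy"])/d["fy"],-1.]);t=(z-o[2])/k[2]
    return o+t*k
def proj(d,p):
    M=d["camera_from_world"];c=M[:3,:3]@np.asarray(p,float)+M[:3,3]
    return np.array([d["cx"]+d["fx"]*c[0]/-c[2],d["cy"]-d["fy"]*c[1]/-c[2]])
E
python3 - <<'E'
from h import *
d=r.snapshot("top");f=d["frame"];hsv=cv2.cvtColor(f,cv2.COLOR_RGB2HSV)
m=((hsv[:,:,0]<22)&(hsv[:,:,1]>90)&(hsv[:,:,2]>35)).astype(np.uint8);m[:110]=0
for name,mm in(("brown",m),("dark",((hsv[:,:,1]<70)&(hsv[:,:,2]<95)).astype(np.uint8)),("grey",((hsv[:,:,1]<60)&(hsv[:,:,2]>=95)&(hsv[:,:,2]<175)).astype(np.uint8))):
    cs,_=cv2.findContours(mm,cv2.RETR_EXTERNAL,cv2.CHAIN_APPROX_NONE)
    for c in cs:
        a=cv2.contourArea(c)
        if a<150: continue
        R=cv2.minAreaRect(c);b=cv2.boxPoints(R)
        if b[:,1].max()>330:continue
        print(name,a,np.round(R[0],1),np.round(R[1],1),[np.round(ray(d,*p,10)[:2]).tolist() for p in b])
a=cv2.resize(f[195:310,120:275],None,fx=4,fy=4,interpolation=cv2.INTER_CUBIC)
b=cv2.resize(f[200:290,340:390],None,fx=5,fy=5,interpolation=cv2.INTER_CUBIC)
o=np.zeros((600,800,3),np.uint8);o[:a.shape[0],:a.shape[1]]=a[:,:,:];cv2.imwrite("pics/crop1.png",o[:460,:620,::-1]);cv2.imwrite("pics/crop2.png",b[:,:,::-1])
E
```

```text
brown 1424.0 [366. 243.] [72.4 23.1] [[612.0, -213.0], [629.0, -267.0], [467.0, -309.0], [450.0, -258.0]]
brown 2546.0 [158.6 252.9] [ 37.6 107. ] [[399.0, 296.0], [642.0, 248.0], [620.0, 158.0], [378.0, 211.0]]
dark 2159.0 [243.  252.6] [51.2 65.7] [[453.0, 106.0], [602.0, 68.0], [570.0, -51.0], [423.0, -10.0]]
grey 5296.5 [296. 151.] [114. 196.] [[911.0, 153.0], [917.0, -348.0], [623.0, -332.0], [615.0, 140.0]]
```

View pics/crop1.png

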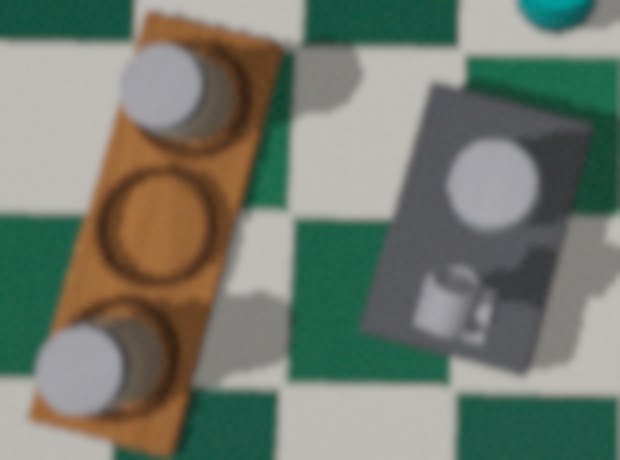

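View pics/crop2.png

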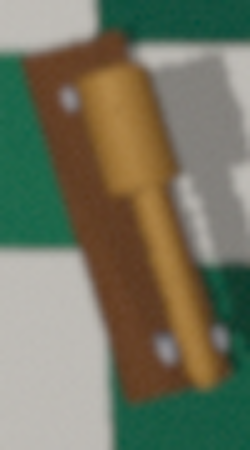

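Crop 1: the plinth corners, jar cap (493,184) and free ring (157,225) show clearly. Crop 2: the pestle step is near (147,190), the handle tip at (207,384) and the head end at (108,72).

Run:
```python
from h import *
d=r.snapshot("top")
c1=lambda x,y,z:ray(d,120+(x+.5)/4-.5,195+(y+.5)/4-.5,z)[:2]
c2=lambda x,y,z:ray(d,340+(x+.5)/5-.5,200+(y+.5)/5-.5,z)[:2]
def box(n,P,z):
    q=np.array([c1(*p,z) for p in P]);v=(q[0]+q[1]-q[2]-q[3])/2
    print(n,q.mean(0).round(1),"len",np.linalg.norm(v).round(1),"yaw",np.degrees(np.arctan2(v[1],v[0])).round(1));return q.mean(0),v/np.linalg.norm(v)
s,x=box("stand",[(432,85),(593,125),(527,374),(361,330)],30)
box("tray",[(150,10),(285,48),(175,458),(30,418)],8)
print("ring",c1(157,225,18)); print("jar",c1(493,184,105)); print("eyelet mouth",s-30*x)
t,st,h=c2(207,384,50),c2(147,190,50),c2(108,72,50)
for a,b in((st,t),(h,st)):
    v=a-b;print("pestle",a,b,np.linalg.norm(v),np.degrees(np.arctan2(v[1],v[0])))
```

```text
stand [513.3  36.6] len 146.0 yaw -14.3
tray [509.5 226.1] len 246.4 yaw -12.5
ring [511.27496385 226.02681964]
jar [534.32351482  25.67012876]
eyelet mouth [484.2495514   43.99502019]
pestle [ 548.39184209 -257.05608668] [ 463.23163205 -280.10590146] 88.2244599607413 15.145035928372995
pestle [ 601.8186575  -241.44808985] [ 548.39184209 -257.05608668] 55.659987151414505 16.285083643730164
```

```bash
cat >> h.py <<'E'
from scipy.spatial.transform import Rotation as Ro
def goal(p,rpy):
    s=r.sense();A=Ro.from_euler("xyz",s["tcp_rot"],degrees=True);B=Ro.from_euler("xyz",rpy,degrees=True)
    print("t",round(s["time"],2),"pos",s["tool_pos"].round(1),s["tcp_rot"].round(1),"| lin",(A.inv().apply(np.array(p)-s["tool_pos"])/1000).round(4),"rot",(A.inv()*B).as_rotvec(degrees=True).round(2),"q",s["joint_pos"].round(0))
def pic(n,name):
    d=r.snapshot(n);cv2.imwrite(f"pics/{name}.png",d["frame"][:,:,::-1]);return d
E
python3 -c "
from h import *
goal([515,30,225],[180,0,-13.5])"
```

```text
t 0.2 pos [ 247.7 -546.1  223.9] [-179.9   -0.    24.4] | lin [ 0.4814 -0.4142 -0.0006] rot [-7.00e-02  2.00e-02  3.79e+01] q [-70.   8.  85.  -0.  87.  -5.]
```

Emit:
servo_tool --fingers '[0.085, 0.085, 0.085, 0.085, 0.085, 0.085, 0.085, 0.085, 0.085, 0.085]' --linear '[[0.48, -0.414, 0], [0.48, -0.414, 0], [0.48, -0.414, 0], [0.48, -0.414, 0], [0.48, -0.414, 0], [0.48, -0.414, 0], [0.48, -0.414, 0], [0.48, -0.414, 0], [0.48, -0.414, 0], [0.48, -0.414, 0]]' --rotation '[[0, 0, 38], [0, 0, 38], [0, 0, 38], [0, 0, 38], [0, 0, 38], [0, 0, 38], [0, 0, 38], [0, 0, 38], [0, 0, 38], [0, 0, 38]]'

```text
time: 1.2
tool_pos: [456.3, -95.0, 224.8]
tcp_rot: [180.0, -0.0, -13.6]
ft_force: [1.4, -0.4, -0.5]
finger_gap: 85.2
grip_force: 0.0
```

```bash
python3 -c "
from h import *
goal([515,30,225],[180,0,-13.5])"
```

```text
t 1.2 pos [456.3 -95.  224.8] [180.   -0.  -13.6] | lin [ 0.0277 -0.1353 -0.0002] rot [ 0.   -0.04 -0.11] q [-18. -14. 106.  -0.  88.  86.]
```

Emit:
servo_tool --fingers '[0.085, 0.085, 0.085, 0.085, 0.085, 0.085]' --linear '[[0.0277, -0.135, 0], [0.0277, -0.135, 0], [0.0277, -0.135, 0], [0.0277, -0.135, 0], [0.0277, -0.135, 0], [0.0277, -0.135, 0]]' --rotation '[[0, 0, 0], [0, 0, 0], [0, 0, 0], [0, 0, 0], [0, 0, 0], [0, 0, 0]]'

```text
time: 1.8
tool_pos: [514.2, 27.1, 224.4]
tcp_rot: [180.0, 0.0, -13.6]
ft_force: [-0.5, -0.4, 0.1]
finger_gap: 84.8
grip_force: 0.0
```

```bash
python3 -c "
from h import *
d=pic('wrist','w1')
M=d['camera_from_world'];print(-M[:3,:3].T@M[:3,3],M[:3,:3].round(2).tolist(),d['fx'],d['cx'],d['cy'])
print(proj(d,[534.3,25.7,105]),proj(d,[484.2,44,90]))
goal([534.3,25.7,85],[180,0,-13.5])"
```

```text
[582.64981281  11.03223862 373.24995199] [[-0.24, -0.97, 0.0], [0.93, -0.23, -0.28], [0.27, -0.06, 0.96]] 268.51628500671137 250.947385090316 189.19292766810682
[247.87065219 164.10223557] [242.79716528 208.31913101]
t 1.85 pos [514.2  26.8 224.5] [180.    0.  -13.7] | lin [ 0.0198 -0.0037  0.1395] rot [ 0.02  0.01 -0.17] q [ -3.  -6.  99.  -0.  87. 101.]
```

View pics/w1.png

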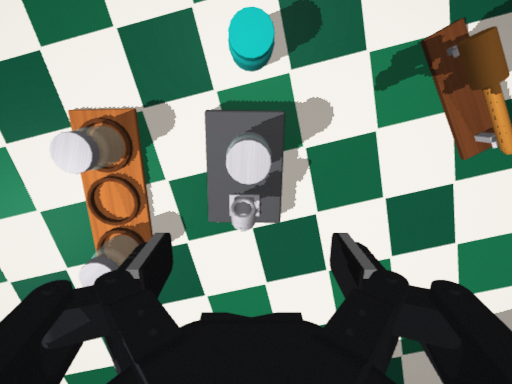

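Wrist view: jar cap at (248,160), eyelet mouth at (243,210), free ring centre at (115,199).

Run:
```python
from h import *
d=r.snapshot('wrist');f=d['frame'];hsv=cv2.cvtColor(f,cv2.COLOR_RGB2HSV)
m=((hsv[:,:,1]<40)&(hsv[:,:,2]>100)).astype(np.uint8);w=np.zeros_like(m);w[125:190,212:282]=1
cs,_=cv2.findContours(m*w,cv2.RETR_EXTERNAL,cv2.CHAIN_APPROX_NONE);c=max(cs,key=cv2.contourArea)
e=cv2.fitEllipse(c);print("cap",e,ray(d,*e[0],105),cv2.boundingRect(c))
P=[(206,111),(285,113),(282,222),(208,221)]
q=np.array([ray(d,*p,30) for p in P]);print(q.round(1).tolist(),q.mean(0))
# free ring: dark outer rim ellipse
m=(((hsv[:,:,0]<22)|(hsv[:,:,0]>170))&(hsv[:,:,1]>100)&(hsv[:,:,2]>30)).astype(np.uint8)
cs,_=cv2.findContours(m,cv2.RETR_EXTERNAL,cv2.CHAIN_APPROX_NONE)
print([ (cv2.contourArea(c),cv2.minAreaRect(c)) for c in cs if cv2.contourArea(c)>500])
print("ring",ray(d,115,199,18))
a=cv2.resize(f[100:240,60:290],None,fx=3.4,fy=3.4,interpolation=cv2.INTER_CUBIC);cv2.imwrite("pics/w1c.png",a[:,:,::-1])
```

```text
cap ((246.2693328857422, 159.3542022705078), (47.14658737182617, 50.9760627746582), 148.38348388671875) [539.41421432  25.79281063 105.        ] (219, 134, 53, 51)
[[597.1, 63.7, 30.0], [571.9, -30.1, 30.0], [431.2, 3.1, 30.0], [456.7, 101.8, 30.0]] [514.23690889  34.6158981   30.        ]
[(6337.0, ((110.61354064941406, 176.14697265625), (142.52618408203125, 66.6795883178711), 82.05652618408203)), (7937.0, ((476.6925354003906, 88.71530151367188), (143.92669677734375, 76.14796447753906), 70.94229125976562))]
ring [514.56058206 221.4636103   18.        ]
```

View pics/w1c.png

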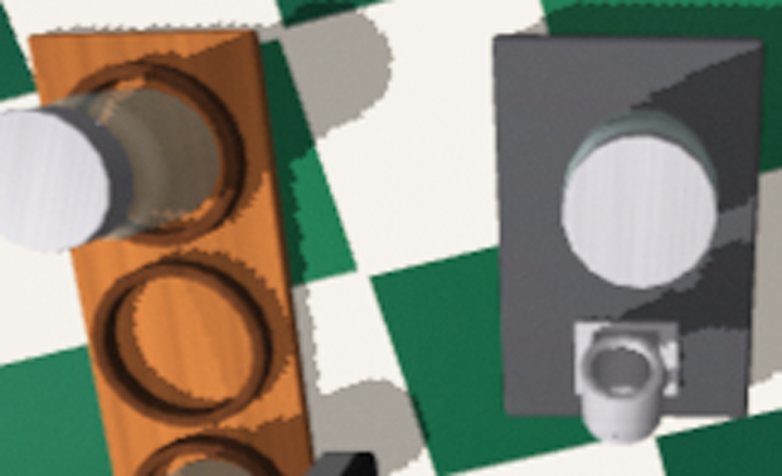

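Emit:
servo_tool --fingers '[0.085, 0.085, 0.085, 0.085, 0.085, 0.085, 0.085]' --linear '[[0.0214, -0.004, 0.03], [0.0214, -0.004, 0.06], [0.0214, -0.004, 0.09], [0.0214, -0.004, 0.12], [0.0214, -0.004, 0.14], [0.0214, -0.004, 0.1465], [0.0214, -0.004, 0.1465]]' --rotation '[[0, 0, 0], [0, 0, 0], [0, 0, 0], [0, 0, 0], [0, 0, 0], [0, 0, 0], [0, 0, 0]]'

```text
time: 2.6
tool_pos: [535.5, 25.8, 77.4]
tcp_rot: [180.0, 0.1, -13.7]
ft_force: [0.3, 0.1, 0.5]
finger_gap: 85.2
grip_force: 0.0
```

Emit:
servo_tool --fingers '[0.045, 0.045, 0.045, 0.045, 0.045, 0.045, 0.045, 0.045, 0.045, 0.045]' --linear '[[0, 0, 0], [0, 0, 0], [0, 0, 0], [0, 0, 0], [0, 0, 0], [0, 0, 0], [0, 0, 0], [0, 0, 0], [0, 0, 0], [0, 0, 0]]' --rotation '[[0, 0, 0], [0, 0, 0], [0, 0, 0], [0, 0, 0], [0, 0, 0], [0, 0, 0], [0, 0, 0], [0, 0, 0], [0, 0, 0], [0, 0, 0]]' --force 25

```text
time: 3.6
tool_pos: [537.6, 26.4, 79.8]
tcp_rot: [-180.0, -0.2, -13.6]
ft_force: [-0.7, -1.6, 6.7]
finger_gap: 45.3
grip_force: 25.2
```

Run:
```python
from h import *
w=r.snapshot('wrist')['frame'];s=r.snapshot('scene')['frame'];t=r.snapshot('top')['frame']
a=w[60:384,100:400];b=cv2.resize(s[140:240,220:300],(240,300),interpolation=cv2.INTER_CUBIC);c=cv2.resize(t[200:300,200:280],(240,300),interpolation=cv2.INTER_CUBIC)
o=np.zeros((600,540,3),np.uint8);o[:324,:300]=a;o[:300,300:]=b;o[300:,300:]=c
cv2.imwrite("pics/grip.png",o[:,:,::-1]);print(r.sense())
```

```text
{'time': 3.75, 'joint_pos': array([-2.63188378e+00,  4.62393654e+00,  1.03948087e+02, -1.85945087e-02,
        7.12590340e+01,  1.00970428e+02]), 'qd': array([-0.12423202, -0.04837155,  0.04516291, -0.0913371 ,  0.033233  ,
        0.04868229]), 'joint_efforts': array([ 6.57609366e-01, -4.68959391e+01, -4.30494189e+01,  3.83143052e-01,
       -2.22734730e-01,  3.64480620e-03]), 'tool_pos': array([537.59292766,  26.42803653,  79.85223826]), 'tcp_rot': array([-1.79985154e+02, -1.69208656e-01, -1.35963854e+01]), 'ft_force': array([-0.66398492, -1.02083615,  6.11673704]), 'wrist_torque': array([-0.14883753,  0.05639072,  0.00772833]), 'grip_force': 25.230347514152527, 'finger_gap': 45.5914793789221}
```

View pics/grip.png

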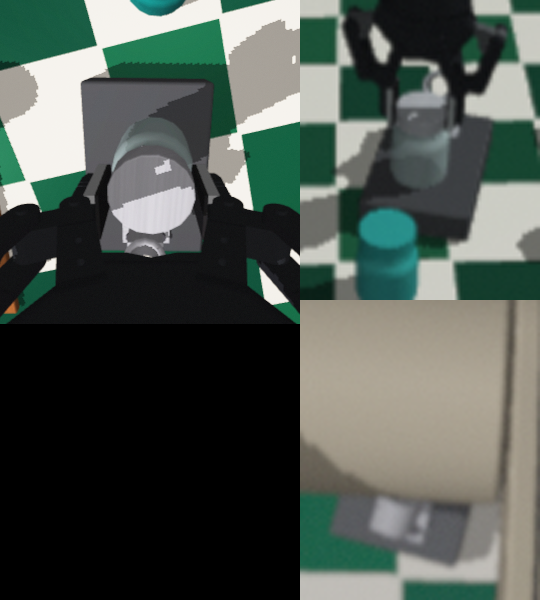

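The pads caught the narrower cap and shoulder and are being pushed up, with the jar still upright. I'll reopen and grip lower, on the glass body.

Emit:
servo_tool --fingers '[0.085, 0.085, 0.085, 0.085, 0.085, 0.085, 0.085, 0.085, 0.085]' --linear '[[0, 0, 0], [0, 0, 0], [0, 0, 0], [0, 0, 0], [0, 0, 0], [0, 0, 0.007], [0.001, 0, 0.014], [0.001, 0, 0.014], [0.001, 0, 0.014]]' --rotation '[[0, 0, 0], [0, 0, 0], [0, 0, 0], [0, 0, 0], [0, 0, 0], [0, 0, 0], [0, 0, 0], [0, 0, 0], [0, 0, 0]]'

```text
time: 4.65
tool_pos: [536.8, 26.4, 63.4]
tcp_rot: [180.0, 0.1, -13.6]
ft_force: [0.3, 0.1, 0.4]
finger_gap: 85.1
grip_force: 0.0
```

Emit:
servo_tool --fingers '[0.045, 0.045, 0.045, 0.045, 0.045, 0.045, 0.045, 0.045, 0.045, 0.045]' --linear '[[0, 0, 0], [0, 0, 0], [0, 0, 0], [0, 0, 0], [0, 0, 0], [0, 0, 0], [0, 0, 0], [0, 0, 0], [0, 0, 0], [0, 0, 0]]' --rotation '[[0, 0, 0], [0, 0, 0], [0, 0, 0], [0, 0, 0], [0, 0, 0], [0, 0, 0], [0, 0, 0], [0, 0, 0], [0, 0, 0], [0, 0, 0]]' --force 25

```text
time: 5.65
tool_pos: [537.6, 26.2, 64.9]
tcp_rot: [180.0, -0.0, -13.6]
ft_force: [-2.3, -1.7, 5.5]
finger_gap: 47.9
grip_force: 25.7
```

Emit:
servo_tool --fingers '[0.045, 0.045, 0.045, 0.045, 0.045, 0.045, 0.045, 0.045]' --linear '[[0, 0, -0.003], [0, 0, -0.01], [0, 0, -0.02], [0, 0, -0.035], [0, 0, -0.05], [0, 0, -0.065], [0, 0, -0.08], [0, 0, -0.08]]' --rotation '[[0, 0, 0], [0, 0, 0], [0, 0, 0], [0, 0, 0], [0, 0, 0], [0, 0, 0], [0, 0, 0], [0, 0, 0]]' --force 35

```text
time: 6.45
tool_pos: [539.3, 26.3, 147.7]
tcp_rot: [-179.9, -0.3, -13.6]
ft_force: [0.3, 0.4, -1.4]
finger_gap: 47.6
grip_force: 35.9
```

Run:
```python
from h import *
d=r.snapshot('wrist');f=d['frame'];hsv=cv2.cvtColor(f,cv2.COLOR_RGB2HSV)
s=r.sense();print(s['ft_force'],s['finger_gap'],s['grip_force'],s['tool_pos'])
m=((hsv[:,:,1]<40)&(hsv[:,:,2]>110)).astype(np.uint8);w=np.zeros_like(m);w[150:300,170:340]=1
cs,_=cv2.findContours(m*w,cv2.RETR_EXTERNAL,cv2.CHAIN_APPROX_NONE)
for c in cs:
  if cv2.contourArea(c)>300: print(cv2.contourArea(c),cv2.boundingRect(c))
z=s['tool_pos'][2]+40
print(proj(d,[*s['tool_pos'][:2],z]))
cv2.imwrite("pics/lift.png",f[:,:,::-1])
goal([514,223,150],[180,0,-13])
```

```text
[ 0.10930115  0.85816523 -1.38218712] 47.21112450143337 35.839588775415905 [538.46123761  26.34935462 146.0294232 ]
5942.5 (198, 227, 103, 73)
1171.0 (209, 189, 72, 51)
2328.5 (294, 150, 46, 109)
1797.0 (170, 150, 32, 64)
[251.94035132 269.66670962]
t 6.5 pos [538.5  26.3 146. ] [-180.    -0.2  -13.6] | lin [-0.07   -0.1854 -0.0041] rot [-0.04 -0.19 -0.6 ] q [ -3.   1. 101.   0.  78. 101.]
```

View pics/lift.png

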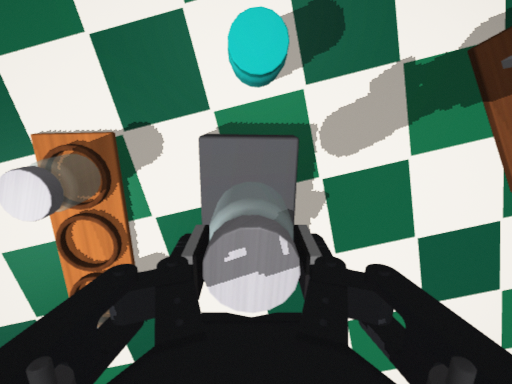

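Jar held: cap at (251,264), free ring at (92,240). Next I'll triangulate the free ring across several views.

Run:
```python
from h import *
d=r.snapshot('wrist');f=d['frame'];print("wrist ring",ray(d,92,240,18))
# tray edges: corner top-left/right of tray in wrist
print([ray(d,*p,8)[:2].round(1).tolist() for p in((34,134),(115,133))])
s=r.snapshot('scene');g=s['frame'];hsv=cv2.cvtColor(g,cv2.COLOR_RGB2HSV)
print("scene proj of top est",proj(s,[511,226,18]),"wrist est",proj(s,[514,221,18]), "tray corners",[proj(s,p).round(1).tolist() for p in([631,245,8],[611,157,8],[390,208,8])])
a=cv2.resize(g[160:235,300:360],None,fx=5,fy=5,interpolation=cv2.INTER_CUBIC)
b=cv2.resize(f[120:310,20:150],None,fx=2.2,fy=2.2,interpolation=cv2.INTER_CUBIC)
o=np.zeros((420,620,3),np.uint8);o[:375,:300]=a;o[:418,310:596]=b;cv2.imwrite("pics/ring.png",o[:,:,::-1])
```

```text
wrist ring [514.4013589  217.85492554  18.        ]
[[639.6, 236.8], [620.6, 153.7]]
scene proj of top est [329.27323591 193.51235076] wrist est [327.74115832 194.2181473 ] tray corners [[345.2, 225.8], [310.5, 221.1], [315.2, 171.2]]
```

View pics/ring.png

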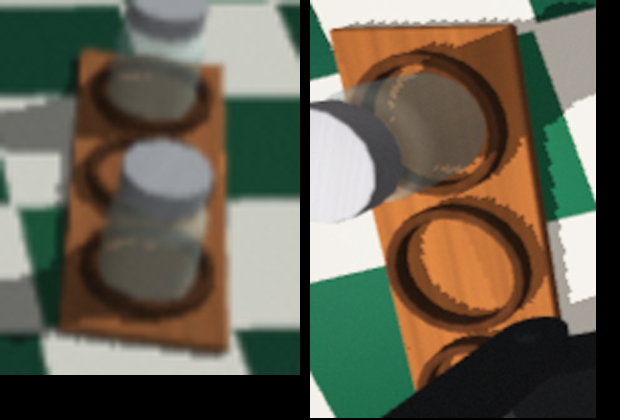

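Emit:
servo_tool --fingers '[0.045, 0.045, 0.045, 0.045, 0.045, 0.045, 0.045, 0.045, 0.045, 0.045]' --linear '[[-0.014, -0.019, 0], [-0.034, -0.047, 0], [-0.054, -0.074, 0], [-0.074, -0.101, 0], [-0.094, -0.129, 0], [-0.114, -0.157, 0], [-0.126, -0.174, 0], [-0.136, -0.187, 0], [-0.136, -0.187, 0], [-0.136, -0.187, 0]]' --rotation '[[0, 0, 0], [0, 0, 0], [0, 0, 0], [0, 0, 0], [0, 0, 0], [0, 0, 0], [0, 0, 0], [0, 0, 0], [0, 0, 0], [0, 0, 0]]'

```text
time: 7.6
tool_pos: [448.5, 239.8, 143.2]
tcp_rot: [179.9, 0.1, -13.5]
ft_force: [0.6, 0.1, -2.2]
finger_gap: 47.4
grip_force: 35.9
```

Run:
```python
from h import *
d=pic('wrist','ring2');f=d['frame'];hsv=cv2.cvtColor(f,cv2.COLOR_RGB2HSV)
goal([512,224,150],[180,0,-13])
print("expect ring",proj(d,[512,224,18]))
m=(((hsv[:,:,0]<22)|(hsv[:,:,0]>170))&(hsv[:,:,1]>90)&(hsv[:,:,2]>30)).astype(np.uint8)
cs,_=cv2.findContours(m,cv2.RETR_EXTERNAL,cv2.CHAIN_APPROX_NONE)
for c in cs:
  if cv2.contourArea(c)>400: print(cv2.contourArea(c),cv2.boundingRect(c),cv2.approxPolyDP(c,6,True)[:,0].tolist())
u,v=map(int,proj(d,[512,224,18]))
# bright board inside / dark rim: print value profiles through expected centre
V=hsv[:,:,2]
print("row",V[v,u-50:u+51].tolist());print("col",V[v-50:v+51,u].tolist(),u,v)
```

```text
t 7.65 pos [448.8 239.5 143.4] [179.9   0.  -13.6] | lin [ 0.065   0.0002 -0.0067] rot [ 0.06  0.05 -0.6 ] q [ 22.  -4. 105.  -0.  78. 126.]
expect ring [251.63338619 117.30245331]
12566.0 (199, 0, 95, 218) [[199, 0], [212, 215], [228, 183], [250, 170], [282, 196], [286, 217], [293, 0], [279, 0], [268, 50], [243, 62], [223, 50], [210, 0]]
row [246, 246, 246, 246, 237, 221, 215, 215, 213, 207, 203, 160, 111, 110, 105, 99, 76, 55, 105, 131, 130, 129, 130, 128, 127, 164, 202, 216, 220, 225, 224, 221, 221, 219, 217, 214, 214, 212, 212, 208, 204, 203, 205, 208, 213, 217, 218, 218, 216, 215, 214, 216, 217, 217, 215, 211, 204, 201, 200, 200, 200, 201, 202, 202, 198, 195, 193, 193, 199, 201, 203, 201, 199, 198, 201, 204, 158, 101, 108, 110, 106, 102, 85, 105, 126, 126, 125, 125, 119, 112, 146, 168, 167, 166, 193, 236, 246, 246, 246, 246, 246]
col [106, 110, 109, 110, 100, 74, 84, 160, 195, 194, 195, 185, 145, 106, 91, 103, 107, 109, 108, 99, 88, 141, 194, 194, 195, 196, 197, 197, 197, 197, 199, 207, 212, 214, 213, 212, 213, 213, 213, 215, 215, 215, 214, 214, 215, 216, 215, 216, 214, 214, 214, 216, 214, 215, 216, 215, 215, 215, 216, 215, 216, 216, 216, 217, 216, 217, 216, 215, 215, 216, 217, 216, 216, 218, 217, 217, 197, 130, 130, 130, 117, 73, 68, 107, 113, 113, 112, 127, 179, 205, 164, 130, 119, 82, 59, 92, 110, 110, 111, 113, 121] 251 117
```

Emit:
servo_tool --fingers '[0.045, 0.045, 0.045, 0.045, 0.045, 0.045, 0.045, 0.045, 0.045, 0.045]' --linear '[[0.016, 0, 0], [0.032, 0, 0], [0.05, 0, 0], [0.064, 0, 0], [0.064, 0, 0.015], [0.064, 0, 0.035], [0.064, 0, 0.055], [0.064, 0, 0.07], [0.064, 0, 0.075], [0.064, 0, 0.075]]' --rotation '[[0, 0, 0], [0, 0, 0], [0, 0, 0], [0, 0, 0], [0, 0, 0], [0, 0, 0], [0, 0, 0], [0, 0, 0], [0, 0, 0], [0, 0, 0]]'

```text
time: 8.65
tool_pos: [510.2, 224.6, 67.8]
tcp_rot: [179.9, 0.1, -13.6]
ft_force: [0.3, -0.2, -0.9]
finger_gap: 47.6
grip_force: 36.0
```

Run:
```python
from h import *
d=r.snapshot('wrist');f=d['frame']
goal([511,224.2,45],[180,0,-13.6]);print(r.sense()['ft_force'])
s=r.snapshot('scene');g=s['frame']
a=cv2.resize(f[80:384,100:400],None,fx=1.3,fy=1.3)
b=cv2.resize(g[140:240,290:370],None,fx=5,fy=5,interpolation=cv2.INTER_CUBIC)
o=np.zeros((500,800,3),np.uint8);o[:395,:390]=a[:395,:390];o[:500,400:]=b;cv2.imwrite("pics/place.png",o[:,:,::-1])
```

```text
t 8.7 pos [511.1 225.   69. ] [180.    0.  -13.6] | lin [0.0001 0.0008 0.024 ] rot [ 0.01  0.02 -0.01] q [ 18.   9. 101.   0.  71. 122.]
[ 0.82719973  1.2795425  -1.83706798]
```

View pics/place.png

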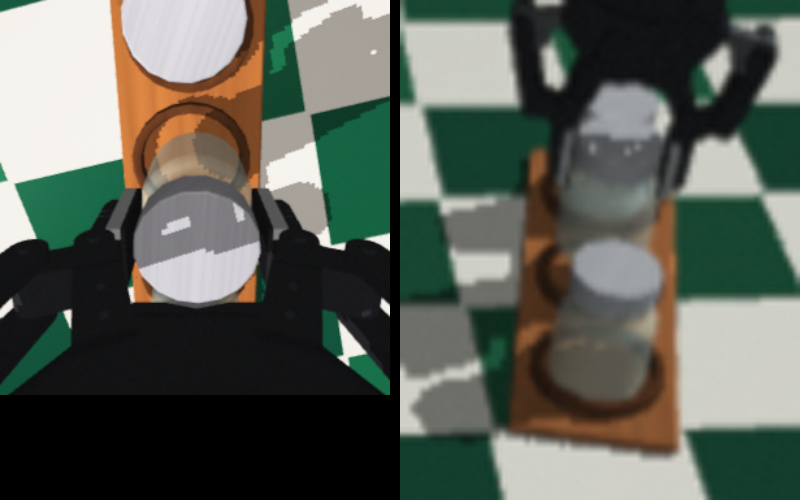

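Jar hangs above the ring with its cap centred. Ring at about (192,155) in the left panel; I'll check the lateral offset numerically.

Run:
```python
from h import *
d=r.snapshot('wrist');f=d['frame'];hsv=cv2.cvtColor(f,cv2.COLOR_RGB2HSV);V=hsv[:,:,2]
print(r.sense()['tool_pos'])
print("expect ring c",proj(d,[512,224,18]),"jar cap at tcp",proj(d,[*r.sense()['tool_pos'][:2],109]))
v=190
print("row190",list(enumerate(V[v,185:310].tolist(),185))[::1])
x=proj(d,[512,224,18]);
# far edge of ring on column
u=int(x[0]);print("col",list(enumerate(V[145:215,u].tolist(),145)))
m=((hsv[:,:,1]<40)&(V>90)).astype(np.uint8);
for v in(240,260,280,300): 
  q=np.where(m[v,195:310])[0]+195;print(v,q.min(),q.max(),(q.min()+q.max())/2)
print("far rim expected",proj(d,np.array([512,224,18])+36*np.array([.974,-.225,0])), "sides",proj(d,np.array([512,224,18])+36*np.array([.225,.974,0])),proj(d,np.array([512,224,18])-36*np.array([.225,.974,0])))
```

```text
[512.02060374 225.35621568  70.24191085]
expect ring c [252.7980009  204.15293352] jar cap at tcp [251.21210434 268.98316428]
row190 [(185, 246), (186, 246), (187, 246), (188, 246), (189, 246), (190, 246), (191, 246), (192, 246), (193, 246), (194, 239), (195, 226), (196, 220), (197, 214), (198, 213), (199, 213), (200, 210), (201, 207), (202, 203), (203, 201), (204, 200), (205, 178), (206, 135), (207, 116), (208, 114), (209, 113), (210, 106), (211, 103), (212, 95), (213, 72), (214, 104), (215, 129), (216, 130), (217, 129), (218, 129), (219, 126), (220, 124), (221, 124), (222, 182), (223, 216), (224, 220), (225, 221), (226, 216), (227, 198), (228, 173), (229, 160), (230, 158), (231, 155), (232, 153), (233, 150), (234, 150), (235, 149), (236, 149), (237, 148), (238, 148), (239, 145), (240, 143), (241, 146), (242, 147), (243, 150), (244, 151), (245, 152), (246, 154), (247, 154), (248, 154), (249, 153), (250, 152), (251, 152), (252, 139), (253, 120), (254, 114), (255, 114), (256, 112), (257, 108), (258, 108), (259, 110), (260, 110), (261, 110), (262, 107), (263, 108), (264, 107), (265, 10
[... 843 characters left out ...]
194), (172, 196), (173, 196), (174, 197), (175, 197), (176, 186), (177, 174), (178, 204), (179, 210), (180, 214), (181, 196), (182, 133), (183, 111), (184, 110), (185, 113), (186, 120), (187, 132), (188, 134), (189, 133), (190, 139), (191, 146), (192, 128), (193, 113), (194, 114), (195, 114), (196, 114), (197, 114), (198, 122), (199, 147), (200, 160), (201, 163), (202, 167), (203, 170), (204, 170), (205, 174), (206, 175), (207, 174), (208, 173), (209, 168), (210, 163), (211, 163), (212, 162), (213, 159), (214, 142)]
240 209 287 248.0
260 203 298 250.5
280 204 298 251.0
300 217 285 251.0
far rim expected [252.40832358 158.94169421] sides [207.26988643 204.58319781] [298.3712944  203.72224226]
```

Emit:
servo_tool --fingers '[0.045, 0.045, 0.045, 0.045, 0.045, 0.045, 0.045]' --linear '[[0, 0.0015, 0.005], [0, 0.0015, 0.011], [0, 0.0015, 0.016], [0, 0.0015, 0.02], [0, 0.0015, 0.022], [0, 0.0015, 0.0225], [0, 0.0015, 0.0225]]' --rotation '[[0, 0, 0], [0, 0, 0], [0, 0, 0], [0, 0, 0], [0, 0, 0], [0, 0, 0], [0, 0, 0]]'

```text
time: 9.5
tool_pos: [510.8, 223.6, 46.5]
tcp_rot: [180.0, 0.0, -13.6]
ft_force: [0.1, 0.2, -1.6]
finger_gap: 47.6
grip_force: 35.9
```

Emit:
servo_tool --fingers '[0.045, 0.045, 0.045]' --linear '[[0, 0, 0.001], [0, 0, 0.002], [0, 0, 0.002]]' --rotation '[[0, 0, 0], [0, 0, 0], [0, 0, 0]]'

```text
time: 9.8
tool_pos: [510.9, 223.6, 44.6]
tcp_rot: [-180.0, -0.0, -13.6]
ft_force: [0.3, 0.4, -1.9]
finger_gap: 47.5
grip_force: 36.0
```

Emit:
servo_tool --fingers '[0.045, 0.045, 0.045, 0.045]' --linear '[[0, 0, 0.0007], [0, 0, 0.0014], [0, 0, 0.002], [0, 0, 0.002]]' --rotation '[[0, 0, 0], [0, 0, 0], [0, 0, 0], [0, 0, 0]]'

```text
time: 10.2
tool_pos: [511.1, 223.7, 43.0]
tcp_rot: [-180.0, -0.0, -13.6]
ft_force: [-1.4, -0.5, 3.7]
finger_gap: 47.3
grip_force: 37.2
```

Emit:
servo_tool --fingers '[0.045, 0.045, 0.045]' --linear '[[0, 0, 0.0005], [0, 0, 0.001], [0, 0, 0.001]]' --rotation '[[0, 0, 0], [0, 0, 0], [0, 0, 0]]'

```text
time: 10.5
tool_pos: [511.3, 223.7, 43.0]
tcp_rot: [-180.0, -0.0, -13.6]
ft_force: [-4.9, -2.2, 10.5]
finger_gap: 47.5
grip_force: 39.1
```

Touchdown at the expected height. Releasing and retreating straight up.

Emit:
servo_tool --fingers '[0.047, 0.052, 0.058, 0.065, 0.072, 0.085, 0.085, 0.085, 0.085, 0.085]' --linear '[[0, 0, -0.001], [0, 0, -0.001], [0, 0, -0.001], [0, 0, -0.001], [0, 0, -0.001], [0, 0, -0.001], [0, 0, -0.001], [0, 0, -0.001], [0, 0, -0.02], [0, 0, -0.06]]' --rotation '[[0, 0, 0], [0, 0, 0], [0, 0, 0], [0, 0, 0], [0, 0, 0], [0, 0, 0], [0, 0, 0], [0, 0, 0], [0, 0, 0], [0, 0, 0]]'

```text
time: 11.5
tool_pos: [507.8, 222.5, 98.2]
tcp_rot: [179.8, 0.4, -13.6]
ft_force: [-0.2, -0.0, 0.4]
finger_gap: 85.0
grip_force: 0.0
```

Emit:
servo_tool --fingers '[0.085, 0.085, 0.085, 0.085, 0.085]' --linear '[[0, 0, -0.04], [0, 0, -0.08], [-0.03, 0, -0.1], [-0.06, 0, -0.1], [-0.06, 0, -0.1]]' --rotation '[[0, 0, 0], [0, 0, 0], [0, 0, 0], [0, 0, 0], [0, 0, 0]]'

```text
time: 12.0
tool_pos: [450.7, 238.7, 202.7]
tcp_rot: [-179.9, -0.0, -13.5]
ft_force: [0.3, -0.3, -1.1]
finger_gap: 85.0
grip_force: 0.0
```

Run:
```python
from h import *
d=r.snapshot('wrist');f=d['frame'];hsv=cv2.cvtColor(f,cv2.COLOR_RGB2HSV)
print(r.sense()['tool_pos'],r.sense()['ft_force'])
m=((hsv[:,:,1]<40)&(hsv[:,:,2]>110)).astype(np.uint8)
x=proj(d,[512,224,83]);print("expect cap",x)
w=np.zeros_like(m);u,v=map(int,x);w[v-45:v+45,u-36:u+37]=1
cs,_=cv2.findContours(m*w,cv2.RETR_EXTERNAL,cv2.CHAIN_APPROX_NONE)
for c in cs:
  if cv2.contourArea(c)>300: e=cv2.fitEllipse(c);print(cv2.contourArea(c),cv2.boundingRect(c),e,ray(d,*e[0],83))
# jar geometry in stand shots
goal([575,-249.5,200],[180,0,15.5])
```

```text
[451.76677584 238.24547117 202.11421595] [ 0.41864535 -1.31865461  0.08105244]
expect cap [251.43889343 120.18975791]
1748.5 (228, 97, 48, 49) ((251.52452087402344, 121.46855163574219), (46.63181686401367, 47.79375457763672), 9.594850540161133) [510.81144973 224.19908225  83.        ]
t 12.05 pos [451.8 238.2 202.1] [-180.    -0.   -13.5] | lin [0.2338 0.4454 0.002 ] rot [ -0.03  -0.06 -29.02] q [ 22.  -6. 101.   0.  85. 126.]
```

Emit:
servo_tool --fingers '[0.085, 0.085, 0.085, 0.085, 0.085, 0.085, 0.085]' --linear '[[0.021, 0.181, 0], [0.021, 0.181, 0], [0.021, 0.181, 0], [0.021, 0.181, 0], [0.021, 0.181, 0], [0.021, 0.181, 0], [0.021, 0.181, 0]]' --rotation '[[0, 0, 0], [0, 0, 0], [0, 0, 0], [0, 0, 0], [0, 0, 0], [0, 0, 0], [0, 0, 0]]'

```text
time: 12.75
tool_pos: [430.7, 57.2, 201.5]
tcp_rot: [-180.0, 0.0, -13.6]
ft_force: [-0.7, -0.1, 0.6]
finger_gap: 85.4
grip_force: 0.0
```

Run:
```python
from h import *
d=r.snapshot('wrist');f=d['frame'];hsv=cv2.cvtColor(f,cv2.COLOR_RGB2HSV)
np.save('e1.npy',d,allow_pickle=True)
print(r.sense()['tool_pos'])
x=proj(d,[484.5,44,90]);print("expect mouth",x)
u,v=map(int,x)
print(hsv[v-22:v+24,u-20:u+22,2][::2,::2])
# plinth
m=((hsv[:,:,1]<70)&(hsv[:,:,2]<110)).astype(np.uint8);m[270:]=0
cs,_=cv2.findContours(m,cv2.RETR_EXTERNAL,cv2.CHAIN_APPROX_NONE);c=max(cs,key=cv2.contourArea)
print(cv2.contourArea(c),cv2.boundingRect(c),cv2.approxPolyDP(c,4,True)[:,0].tolist())
b=cv2.boxPoints(cv2.minAreaRect(c));print([ray(d,*p,30)[:2].round(1).tolist() for p in b])
```

```text
[430.63036576  57.54328909 201.42642224]
expect mouth [251.53905883 128.65057709]
[[101 102 101 101 101 101 101  99 100 100 100 100 100 101  99 100 100  99
  100  99 101]
 [101 102 102 100 101 101 102 101 101 101  99 100 100 100 100 100  99  99
  100  99  99]
 [102 102 102 101 101 100 100 101 101 100 100  99 100 100  99 100 100 100
  100  99 100]
 [101 101 103 101 101 101 102 100 102 101 101 101 102 100 101 101 101  99
  100 101 100]
 [100 101 101 101 101 103 103 101 101 101 101 100 100 102 102  99 102 100
   99 100 100]
 [101 102 102 101 100 100 101 101 103 100 100 100 101 100 100  98 100  89
   57  93  74]
 [101 101 100 100 101 103 100 100 102 100 100 100 101 100 100  98  95  58
   58  58  58]
 [101 102 100 101 100 101 107 117 130 138 153 143 134 121 100  74  56  58
   56  57  57]
 [101 100  99 100 103 121 134 147 162 180 199 214 220 200 160 114  76  56
   57  59  57]
 [100 100 100 100 126 127 119 102 126 157 109 109 195 220 214 175 127  72
   55  58  57]
 [100 100  99 121 133 110  88  96 102 106 108 106 105 101  96 195 151 110
   57  56  58]
 [ 99 102 212 170 132  96  89  97 103 1
[... 466 characters left out ...]
4 136 113  93
  218 101  94]
 [ 97 101 208 207 203 217 221 223 222 215 207 200 191 175 156 135 108 105
  216  76  81]
 [ 97 100 213 211 207 215 215 217 217 211 204 196 185 168 150 129 106 111
  225  84  97]
 [ 98  98 208 206 200 214 216 219 217 212 203 196 184 165 147 124  99 117
  188  96  96]
 [ 99 100 211 201 203 216 218 219 215 208 198 190 180 163 144 122  96 101
  135  78  98]
 [100  98 209 179 204 213 216 218 217 211 203 193 181 161 138 116  95  91
  153  71  98]
 [ 99  99 210 211 204 217 222 219 216 212 203 191 179 145 139 115  92 166
  219  65  86]]
11846.0 (207, 23, 93, 140) [[208, 24], [210, 159], [291, 161], [298, 25]]
[[455.5, 106.1], [597.9, 64.8], [575.2, -29.4], [429.5, -1.8]]
```

Emit:
servo_tool --fingers '[0.085, 0.085, 0.085, 0.085, 0.085, 0.085, 0.085, 0.085, 0.085, 0.085]' --linear '[[0.15, 0.298, 0], [0.15, 0.298, 0], [0.15, 0.298, 0], [0.15, 0.298, 0], [0.15, 0.298, 0], [0.15, 0.298, 0], [0.15, 0.298, 0], [0.15, 0.298, 0], [0.15, 0.298, 0], [0.15, 0.298, 0]]' --rotation '[[0, 0, -29], [0, 0, -29], [0, 0, -29], [0, 0, -29], [0, 0, -29], [0, 0, -29], [0, 0, -29], [0, 0, -29], [0, 0, -29], [0, 0, -29]]'

```text
time: 13.8
tool_pos: [506.4, -266.5, 201.2]
tcp_rot: [-179.9, 0.0, 15.5]
ft_force: [-0.4, 0.8, 0.3]
finger_gap: 85.1
grip_force: 0.0
```

```bash
cat > pes.py <<'E'
from h import *
def pestle(d,z=None,lo=(14,60)):
    """mask of bright olive wood"""
    hsv=cv2.cvtColor(d['frame'],cv2.COLOR_RGB2HSV)
    return hsv
E
python3 - <<'E'
from h import *
d=r.snapshot('wrist');f=d['frame'];hsv=cv2.cvtColor(f,cv2.COLOR_RGB2HSV)
cv2.imwrite('pics/p1.png',f[:,:,::-1])
print(r.sense()['tool_pos'],r.sense()['tcp_rot'])
for n,p in(("head",[601.4,-242.3,50]),("mid",[574.4,-249.8,50]),("step",[548.4,-257,50]),("tip",[462,-281,50])): 
    x=proj(d,p);u,v=map(int,x);print(n,x,hsv[v,u] if 0<=v<384 and 0<=u<512 else None)
for p in([561.0,-253.5,50],[587,-246.1,50]):
    u,v=map(int,proj(d,p));print(v,u,[tuple(hsv[v,k].tolist()) for k in range(u-45,u+46,2)])
for p in([505,-269,50],):
    u,v=map(int,proj(d,p));print(v,u,[tuple(hsv[v,k].tolist()) for k in range(u-40,u+41,2)])
E
```

```text
[ 506.44697699 -266.24075573  201.46534614] [-1.79956790e+02  4.47889682e-03  1.55128787e+01]
head [253.10447651  84.86841282] [ 17 177 217]
mid [253.0571082  112.72572629] [ 17 177 212]
step [252.99441612 138.17206138] [ 16 180 196]
tip [252.86651105 214.27321012] [ 20 154 151]
125 253 [(77, 189, 124), (76, 191, 124), (77, 193, 124), (76, 188, 126), (76, 190, 125), (77, 193, 123), (76, 190, 125), (77, 185, 124), (77, 187, 124), (77, 190, 122), (76, 190, 122), (77, 186, 122), (77, 191, 123), (17, 139, 99), (11, 170, 114), (13, 178, 130), (16, 184, 197), (17, 183, 216), (17, 176, 225), (18, 169, 230), (17, 163, 232), (17, 169, 226), (17, 174, 215), (16, 182, 203), (16, 183, 188), (16, 183, 174), (16, 187, 157), (15, 186, 140), (15, 183, 120), (15, 180, 102), (15, 179, 87), (11, 172, 71), (11, 173, 65), (13, 35, 137), (18, 23, 169), (19, 21, 167), (18, 20, 166), (21, 20, 166), (17, 21, 169), (19, 21, 167), (18, 20, 167), (16, 20, 168), (17, 21, 168), (18, 23, 167), (19, 21, 167), (18, 20, 167)]
99 252 [(77, 185, 127), (77, 188, 125), (77, 187, 124), (76, 189, 127), (76, 187, 127), (77,
[... 564 characters left out ...]
 21, 168), (19, 21, 168), (19, 21, 167), (19, 21, 168), (18, 20, 165)]
177 252 [(23, 8, 246), (19, 8, 246), (17, 7, 246), (19, 8, 246), (17, 7, 246), (21, 7, 246), (19, 8, 246), (23, 8, 246), (19, 8, 246), (23, 8, 246), (19, 8, 246), (18, 28, 229), (12, 174, 117), (11, 176, 119), (11, 177, 124), (11, 175, 124), (11, 176, 123), (11, 171, 118), (16, 182, 200), (17, 180, 220), (17, 183, 216), (16, 183, 199), (16, 184, 169), (15, 189, 131), (15, 181, 90), (11, 178, 112), (11, 175, 115), (11, 174, 114), (11, 177, 117), (11, 170, 120), (12, 162, 74), (77, 192, 57), (78, 193, 58), (77, 195, 68), (78, 199, 96), (77, 183, 60), (78, 193, 58), (78, 198, 58), (78, 190, 59), (78, 186, 59), (78, 190, 59)]
```

Run:
```python
from h import *
d=r.snapshot('wrist');f=d['frame'];hsv=cv2.cvtColor(f,cv2.COLOR_RGB2HSV)
H=hsv[:,:,0].astype(int);S=hsv[:,:,1].astype(int);m=(H>=14)&(H<=25)&(S>120)
for u in(250,254,258): 
    q=np.where(m[40:280,u])[0]+40;print(u,q.min(),q.max(),np.where(np.diff(q)>1)[0].size)
print("widths",[(v,int(m[v,225:285].sum())) for v in range(60,230,3)])
for v in(138,139,140,141): print(v,[int(x) for x in m[v,234:274]])
goal([0,0,0],[180,0,15.5]); print([proj(d,[548.4-.3*0,-257,z]) for z in(50,67)],proj(d,[601.4,-242.3,67]),proj(d,[601.4,-242.3,50]))
```

```text
250 82 213 0
254 82 214 0
258 82 211 0
widths [(60, 0), (63, 0), (66, 0), (69, 0), (72, 0), (75, 0), (78, 0), (81, 0), (84, 31), (87, 31), (90, 31), (93, 31), (96, 32), (99, 32), (102, 33), (105, 32), (108, 32), (111, 32), (114, 32), (117, 32), (120, 32), (123, 32), (126, 31), (129, 31), (132, 31), (135, 30), (138, 15), (141, 14), (144, 15), (147, 14), (150, 14), (153, 15), (156, 14), (159, 14), (162, 14), (165, 14), (168, 14), (171, 14), (174, 14), (177, 14), (180, 14), (183, 15), (186, 15), (189, 15), (192, 15), (195, 13), (198, 13), (201, 13), (204, 14), (207, 13), (210, 10), (213, 7), (216, 0), (219, 0), (222, 0), (225, 0), (228, 0)]
138 [0, 0, 0, 0, 0, 0, 0, 0, 0, 0, 0, 0, 0, 1, 1, 1, 1, 1, 1, 1, 1, 1, 1, 1, 1, 1, 1, 1, 0, 0, 0, 0, 0, 0, 0, 0, 0, 0, 0, 0]
139 [0, 0, 0, 0, 0, 0, 0, 0, 0, 0, 0, 0, 0, 1, 1, 1, 1, 1, 1, 1, 1, 1, 1, 1, 1, 1, 1, 0, 0, 0, 0, 0, 0, 0, 0, 0, 0, 0, 0, 0]
140 [0, 0, 0, 0, 0, 0, 0, 0, 0, 0, 0, 0, 0, 1, 1, 1, 1, 1, 1, 1, 1, 1, 1, 1, 1, 1, 1, 0, 0, 0, 0, 0, 0, 0, 0, 0, 0, 0, 0, 0]
141 [0, 0, 0, 0, 0, 0, 0, 0, 0, 0, 0, 0, 0, 1, 1, 1, 1, 1, 1, 1, 1, 1, 1, 1, 1, 1, 1, 0, 0, 0, 0, 0, 0, 0, 0, 0, 0, 0, 0, 0]
t 13.9 pos [ 506.5 -266.3  201.7] [-180.    -0.    15.5] | lin [-0.4168 -0.392   0.2018] rot [-0.01 -0.01  0.02] q [-33.   4.  92.   0.  85.  42.]
[array([253.1432375 , 138.25684759]), array([253.26943478, 139.77183651])] [253.43228145  83.33909664] [253.28982421  85.0224299 ]
```

Emit:
servo_tool --fingers '[0.085, 0.085, 0.085, 0.085, 0.085, 0.085, 0.085, 0.085, 0.085]' --linear '[[0.03, 0.0035, 0], [0.06, 0.0035, 0], [0.072, 0.0035, 0.02], [0.072, 0.0035, 0.05], [0.072, 0.0035, 0.08], [0.072, 0.0035, 0.11], [0.072, 0.0035, 0.135], [0.072, 0.0035, 0.151], [0.072, 0.0035, 0.151]]' --rotation '[[0, 0, 0], [0, 0, 0], [0, 0, 0], [0, 0, 0], [0, 0, 0], [0, 0, 0], [0, 0, 0], [0, 0, 0], [0, 0, 0]]'

```text
time: 14.8
tool_pos: [574.8, -250.3, 48.1]
tcp_rot: [-179.8, 0.2, 15.5]
ft_force: [0.7, 0.1, -0.7]
finger_gap: 85.5
grip_force: 0.0
```

```bash
python3 -c "
from h import *
goal([576.8,-250.3,50],[180,0,15.5])"
```

```text
t 14.8 pos [ 574.8 -250.3   48.1] [-179.8    0.2   15.5] | lin [ 0.0019  0.0005 -0.0019] rot [-0.18  0.18 -0.03] q [-28.  20.  90.   0.  70.  46.]
```

Emit:
servo_tool --fingers '[0.07, 0.055, 0.042, 0.036, 0.028, 0.028, 0.028, 0.028, 0.028, 0.028]' --linear '[[0.002, 0.0005, -0.002], [0.002, 0.0005, -0.002], [0.002, 0.0005, -0.002], [0.002, 0.0005, -0.002], [0.002, 0.0005, -0.002], [0.002, 0.0005, -0.002], [0.002, 0.0005, -0.002], [0.002, 0.0005, -0.002], [0.002, 0.0005, -0.002], [0.002, 0.0005, -0.002]]' --rotation '[[0, 0, 0], [0, 0, 0], [0, 0, 0], [0, 0, 0], [0, 0, 0], [0, 0, 0], [0, 0, 0], [0, 0, 0], [0, 0, 0], [0, 0, 0]]' --force 40

```text
time: 15.8
tool_pos: [578.8, -251.3, 53.4]
tcp_rot: [-179.9, -0.0, 15.4]
ft_force: [-1.0, 5.6, 5.9]
finger_gap: 27.8
grip_force: 4.0
```

Emit:
servo_tool --fingers '[0.028, 0.028, 0.028, 0.028, 0.028, 0.028, 0.028, 0.028, 0.028]' --linear '[[0, 0, 0], [0, 0, -0.005], [0, 0, -0.015], [0, 0, -0.035], [0, 0, -0.065], [0, 0, -0.1], [0, 0, -0.135], [0, 0, -0.15], [0, 0, -0.15]]' --rotation '[[0, 0, 0], [0, 0, 0], [0, 0, 0], [0, 0, 0], [0, 0, 0], [0, 0, 0], [0, 0, 0], [0, 0, 0], [0, 0, 0]]'

```text
time: 16.7
tool_pos: [580.2, -253.4, 206.6]
tcp_rot: [179.7, -0.3, 15.4]
ft_force: [-0.3, -0.0, 0.1]
finger_gap: 28.1
grip_force: 0.0
```

Run:
```python
from h import *
s=r.sense();print(s['finger_gap'],s['ft_force'],s['grip_force'])
M=np.array([484.2,44.2,90]);y=np.radians(-14.4);a=np.array([np.cos(y)*.81915,np.sin(y)*.81915,.57358])
# tool x along a (toward head), tool y horizontal
tx=a;ty=np.array([np.sin(y),-np.cos(y),0]);tz=np.cross(tx,ty)
B=Ro.from_matrix(np.c_[tx,ty,tz]);print("rpy",B.as_euler("xyz",degrees=True),tz)
p=M+a*(90+28+30);print("pre TCP",p,"a",a)
goal(p,B.as_euler("xyz",degrees=True))
for n in("top","scene"):
    d=r.snapshot(n);hsv=cv2.cvtColor(d['frame'],cv2.COLOR_RGB2HSV);print(n,[ (proj(d,s['tool_pos']+np.array([.9636,.2672,0])*k).round(0).tolist()) for k in(-110,-60)])
```

```text
28.05732456974135 [-0.31567679 -0.00699111  0.11599781] 0.0
rpy [180.         -35.00023444 -14.4       ] [ 0.55555993 -0.14264355 -0.81915   ]
pre TCP [601.62540467  14.05028048 174.88984   ] a [ 0.7934149  -0.20371432  0.57358   ]
t 16.7 pos [ 580.2 -253.4  206.6] [179.7  -0.3  15.4] | lin [ 0.0914 -0.2523  0.031 ] rot [-8.91 33.87 28.89] q [-28.  13.  81.  -0.  86.  46.]
top [[413.0, 275.0], [404.0, 247.0]]
scene [[137.0, 130.0], [139.0, 140.0]]
```

The finger target stopped at 28 mm, which was not small enough to squeeze the head. I'll reopen, back off and re-measure the pestle.

Emit:
servo_tool --fingers '[0.085, 0.085, 0.085, 0.085, 0.085, 0.085]' --linear '[[-0.025, -0.005, 0], [-0.05, -0.005, 0], [-0.075, -0.005, 0], [-0.075, -0.005, 0], [-0.075, -0.005, 0], [-0.075, -0.005, 0]]' --rotation '[[0, 0, 0], [0, 0, 0], [0, 0, 0], [0, 0, 0], [0, 0, 0], [0, 0, 0]]'

```text
time: 17.4
tool_pos: [505.0, -266.9, 201.4]
tcp_rot: [-179.9, 0.1, 15.4]
ft_force: [-0.2, 0.3, 0.3]
finger_gap: 84.9
grip_force: 0.0
```

```bash
cat > pm.py <<'E'
from h import *
d=r.snapshot('wrist');f=d['frame'];hsv=cv2.cvtColor(f,cv2.COLOR_RGB2HSV)
H=hsv[:,:,0].astype(int);S=hsv[:,:,1].astype(int);m=((H>=14)&(H<=25)&(S>120)).astype(np.uint8)
cs,_=cv2.findContours(m,cv2.RETR_EXTERNAL,cv2.CHAIN_APPROX_NONE)
for c in cs:
    if cv2.contourArea(c)<300: continue
    b=cv2.boundingRect(c);print(cv2.contourArea(c),b)
    k=np.zeros_like(m);cv2.drawContours(k,[c],-1,1,-1)
    for v in range(b[1]+1,b[1]+b[3],6):
        q=np.where(k[v])[0];print((v,int(q.min()),int(q.max())),ray(d,(q.min()+q.max())/2,v,50)[:2].round(1),end="; ")
print();goal([576.8,-250.3,50],[180,0,15.5])
E
python3 pm.py
```

```text
2610.5 (238, 80, 32, 133)
(81, 240, 266) [ 603.5 -241.7]; (87, 239, 269) [ 598.2 -244.3]; (93, 239, 269) [ 592.4 -245.9]; (99, 238, 269) [ 586.5 -247. ]; (105, 238, 269) [ 580.7 -248.6]; (111, 239, 269) [ 574.9 -250.8]; (117, 239, 269) [ 568.9 -252.4]; (123, 239, 269) [ 562.8 -254.1]; (129, 239, 269) [ 556.7 -255.8]; (135, 240, 265) [ 550. -256.]; (141, 247, 260) [ 544.  -258.8]; (147, 247, 260) [ 537.7 -260.6]; (153, 247, 260) [ 531.2 -262.4]; (159, 247, 260) [ 524.7 -264.2]; (165, 247, 260) [ 518.1 -266. ]; (171, 247, 260) [ 511.4 -267.9]; (177, 247, 260) [ 504.7 -269.8]; (183, 247, 260) [ 497.8 -271.7]; (189, 247, 260) [ 490.8 -273.6]; (195, 248, 260) [ 484.  -276.2]; (201, 247, 260) [ 476.7 -277.6]; (207, 248, 259) [ 469.5 -279.6]; 
t 17.45 pos [ 505.2 -266.9  201.7] [-179.9    0.    15.4] | lin [0.0735 0.0032 0.1516] rot [-0.06  0.04 -0.08] q [-33.   4.  92.   0.  85.  42.]
```

Emit:
servo_tool --fingers '[0.085, 0.085, 0.085, 0.085, 0.085, 0.085, 0.085, 0.085, 0.085]' --linear '[[0.03, 0.003, 0], [0.06, 0.003, 0], [0.073, 0.003, 0.02], [0.073, 0.003, 0.05], [0.073, 0.003, 0.08], [0.073, 0.003, 0.11], [0.073, 0.003, 0.135], [0.073, 0.003, 0.1505], [0.073, 0.003, 0.1505]]' --rotation '[[0, 0, 0], [0, 0, 0], [0, 0, 0], [0, 0, 0], [0, 0, 0], [0, 0, 0], [0, 0, 0], [0, 0, 0], [0, 0, 0]]'

```text
time: 18.35
tool_pos: [574.5, -249.5, 48.8]
tcp_rot: [-179.8, 0.2, 15.4]
ft_force: [-0.7, -0.8, 0.9]
finger_gap: 84.8
grip_force: 0.0
```

Emit:
servo_tool --fingers '[0.07, 0.055, 0.042, 0.036, 0.03, 0.026, 0.022, 0.018, 0.014, 0.01]' --linear '[[0, 0, 0], [0, 0, 0], [0, 0, 0], [0, 0, 0], [0, 0, 0], [0, 0, 0], [0, 0, 0], [0, 0, 0], [0, 0, 0], [0, 0, 0]]' --rotation '[[0, 0, 0], [0, 0, 0], [0, 0, 0], [0, 0, 0], [0, 0, 0], [0, 0, 0], [0, 0, 0], [0, 0, 0], [0, 0, 0], [0, 0, 0]]' --force 40

```text
time: 19.35
tool_pos: [576.3, -250.6, 52.8]
tcp_rot: [-180.0, -0.0, 15.4]
ft_force: [-1.1, 3.6, 4.7]
finger_gap: 24.0
grip_force: 33.9
```

Emit:
servo_tool --fingers '[0.01, 0.01, 0.01, 0.01]' --linear '[[0, 0, 0], [0, 0, 0], [0, 0, 0], [0, 0, 0]]' --rotation '[[0, 0, 0], [0, 0, 0], [0, 0, 0], [0, 0, 0]]'

```text
time: 19.75
tool_pos: [576.3, -250.6, 52.8]
tcp_rot: [-180.0, -0.0, 15.4]
ft_force: [-1.3, 2.0, 4.9]
finger_gap: 24.4
grip_force: 33.9
```

Emit:
servo_tool --fingers '[0.01, 0.01, 0.01, 0.01, 0.01, 0.01, 0.01, 0.01]' --linear '[[0, 0, -0.003], [0, 0, -0.01], [0, 0, -0.02], [0, 0, -0.035], [0, 0, -0.055], [0, 0, -0.08], [0, 0, -0.1], [0, 0, -0.1]]' --rotation '[[0, 0, 0], [0, 0, 0], [0, 0, 0], [0, 0, 0], [0, 0, 0], [0, 0, 0], [0, 0, 0], [0, 0, 0]]'

```text
time: 20.55
tool_pos: [578.6, -252.3, 157.7]
tcp_rot: [179.7, -0.3, 15.4]
ft_force: [-0.6, -0.3, -0.7]
finger_gap: 23.7
grip_force: 32.4
```

Run:
```python
from h import *
s=r.sense();print(s['finger_gap'],s['ft_force'],s['grip_force'],s['tool_pos'],s['wrist_torque'])
d=r.snapshot('wrist');f=d['frame'];hsv=cv2.cvtColor(f,cv2.COLOR_RGB2HSV)
H=hsv[:,:,0].astype(int);S=hsv[:,:,1].astype(int);m=((H>=14)&(H<=25)&(S>120)).astype(np.uint8)
cs,_=cv2.findContours(m,cv2.RETR_EXTERNAL,cv2.CHAIN_APPROX_NONE)
for c in cs:
    if cv2.contourArea(c)>200: print("w",cv2.contourArea(c),cv2.boundingRect(c))
for k in(55-28,0,-28): print(k,proj(d,s['tool_pos']+k*np.array([.964,.266,0])))
for n in('top','scene'):
    d=r.snapshot(n);hsv=cv2.cvtColor(d['frame'],cv2.COLOR_RGB2HSV)
    H=hsv[:,:,0].astype(int);S=hsv[:,:,1].astype(int);m=((H>=13)&(H<=25)&(S>120)).astype(np.uint8)
    if n=='top': m[:110]=0
    cs,_=cv2.findContours(m,cv2.RETR_EXTERNAL,cv2.CHAIN_APPROX_NONE)
    for c in cs:
        if cv2.contourArea(c)>60: print(n,cv2.contourArea(c),cv2.boundingRect(c))
    print(n,[proj(d,s['tool_pos']+k*np.array([.964,.266,0])).round(1).tolist() for k in(27,-28,-118)],"rest",[proj(d,np.array([549,-257.6,50])+k*np.array([.964,.266,0])).round(1).tolist() for k in(55,0,-90)])
```

```text
23.748129144535763 [-0.64087256 -0.31375843 -0.67885335] 32.38873697351664 [ 578.57301354 -252.29165214  157.72188616] [0.0119061  0.00131041 0.01115647]
w 5387.5 (223, 175, 57, 143)
27 [251.13285854 190.440261  ]
0 [251.13359514 233.34932106]
-28 [251.13429241 273.96762505]
top 64.0 (362, 263, 23, 17)
top 197.0 (377, 226, 18, 34)
top 66.5 (345, 212, 20, 38)
top 80.0 (371, 205, 15, 10)
top 1554.0 (128, 199, 62, 110)
top [[378.8, 206.0], [387.5, 232.9], [402.3, 278.5]] rest [[361.9, 213.9], [369.2, 237.3], [381.7, 276.9]]
scene 296.5 (140, 145, 14, 39)
scene 66.5 (499, 81, 13, 17)
scene 294.0 (486, 40, 26, 53)
scene 3463.5 (26, 0, 76, 78)
scene [[146.2, 176.4], [144.3, 163.4], [141.4, 144.5]] rest [[155.0, 209.8], [152.9, 196.4], [149.7, 176.7]]
```

Run:
```python
from h import *
s=r.sense();A=Ro.from_euler("xyz",s['tcp_rot'],degrees=True)
d=r.snapshot('wrist');hsv=cv2.cvtColor(d['frame'],cv2.COLOR_RGB2HSV)
H=hsv[:,:,0].astype(int);S=hsv[:,:,1].astype(int);V=hsv[:,:,2];m=((H>=14)&(H<=25)&(S>120))
for v in range(172,325,5):
    q=np.where(m[v,200:300])[0]+200
    print((v,int(q.min()),int(q.max()),int(V[v,251])) if len(q) else v,end=" ")
print()
def P(x,y,z): return proj(d,s['tool_pos']+A.apply([x,y,z])).round(1).tolist()
for z0 in(0,3,6): print(z0,"end top",P(27,0,z0-17),"end bottom",P(27,0,z0+17),"sides",P(27,17,z0),"step top",P(-28,0,z0-17),"step side",P(-28,17,z0))
d=r.snapshot('scene');hsv=cv2.cvtColor(d['frame'],cv2.COLOR_RGB2HSV)
H=hsv[:,:,0].astype(int);S=hsv[:,:,1].astype(int);m=((H>=13)&(H<=25)&(S>120))
for v in range(140,190,3):
    q=np.where(m[v,130:165])[0]+130;print((v,int(q.min()),int(q.max())) if len(q) else v,end=" ")
print([P(x,0,3) for x in(27,-28,-70,-118)])
```

```text
(172, 229, 229, 116) (177, 229, 229, 114) (182, 229, 265, 79) (187, 225, 277, 83) (192, 223, 278, 88) (197, 223, 278, 212) (202, 223, 278, 206) (207, 223, 278, 206) (212, 223, 278, 206) (217, 224, 278, 204) (222, 224, 277, 203) (227, 230, 272, 117) (232, 230, 272, 120) (237, 230, 272, 120) (242, 230, 272, 118) (247, 230, 271, 117) (252, 230, 271, 118) (257, 230, 271, 118) (262, 229, 272, 118) (267, 229, 273, 174) (272, 228, 274, 196) (277, 230, 271, 195) (282, 239, 263, 195) (287, 239, 262, 205) (292, 240, 262, 204) (297, 240, 262, 203) (302, 240, 262, 203) (307, 240, 262, 203) (312, 240, 262, 201) (317, 250, 252, 86) 322 
0 end top [251.2, 199.7] end bottom [251.1, 183.1] sides [280.5, 190.5] step top [251.1, 291.0] step side [277.9, 273.8]
3 end top [251.2, 198.0] end bottom [251.1, 181.9] sides [280.0, 189.1] step top [251.1, 287.7] step side [277.4, 271.1]
6 end top [251.1, 196.3] end bottom [251.1, 180.8] sides [279.5, 187.7] step top [251.1, 284.5] step side [277.0, 268.5]
140 143 (146, 143, 143) (149, 141, 146) (152, 142, 147) (155, 142, 147) (158, 142, 147) (161, 142, 148) (164, 141, 150) (167, 141, 150) (170, 141, 152) (173, 141, 153) (176, 141, 153) (179, 142, 154) (182, 143, 152) 185 (188, 160, 160) [[147.8, 178.8], [145.8, 165.8], [144.4, 156.6], [142.9, 146.8]]
```

Pestle is held. I'll turn it side-on to the scene camera to check its tilt in the grip.

Emit:
servo_tool --fingers '[0.01, 0.01, 0.01, 0.01, 0.01, 0.01, 0.01, 0.01, 0.01, 0.01]' --linear '[[0.02, -0.02, -0.02], [0.04, -0.04, -0.04], [0.06, -0.06, -0.06], [0.08, -0.08, -0.08], [0.1, -0.1, -0.1], [0.12, -0.12, -0.1], [0.14, -0.14, -0.1], [0.155, -0.155, -0.1], [0.17, -0.17, -0.1], [0.173, -0.172, -0.1]]' --rotation '[[0, 0, 8], [0, 0, 16], [0, 0, 24], [0, 0, 32], [0, 0, 40], [0, 0, 48], [0, 0, 56], [0, 0, 64], [0, 0, 72], [0, 0, 80]]' --force 50

```text
time: 21.8
tool_pos: [697.3, -36.4, 249.9]
tcp_rot: [179.9, 0.1, -64.8]
ft_force: [0.4, -0.9, -1.4]
finger_gap: 23.5
grip_force: 41.5
```

Emit:
servo_tool --fingers '[0.01, 0.01, 0.01, 0.01]' --linear '[[0, 0, 0], [0, 0, 0], [0, 0, 0], [0, 0, 0]]' --rotation '[[0, 0, 5], [0, 0, 10], [0, 0, 10], [0, 0, 10]]'

```text
time: 22.2
tool_pos: [692.5, -61.7, 250.0]
tcp_rot: [-179.5, 1.1, -72.1]
ft_force: [-0.1, -0.3, -1.0]
finger_gap: 23.6
grip_force: 41.5
```

```bash
cat > tilt.py <<'E'
from h import *
s=r.sense();A=Ro.from_euler("xyz",s['tcp_rot'],degrees=True);T=s['tool_pos']
print(T.round(1),s['tcp_rot'].round(2),s['finger_gap'],s['grip_force'])
d=r.snapshot('scene');hsv=cv2.cvtColor(d['frame'],cv2.COLOR_RGB2HSV)
H=hsv[:,:,0].astype(int);S=hsv[:,:,1].astype(int);m=((H>=12)&(H<=26)&(S>110)).astype(np.uint8)
P=lambda x,y,z:proj(d,T+A.apply([x,y,z]))
ends=np.array([P(27,0,3),P(-118,0,3)]);lo=np.maximum(ends.min(0).astype(int)-25,0);hi=ends.max(0).astype(int)+25
w=np.zeros_like(m);w[lo[1]:hi[1],lo[0]:hi[0]]=1;m*=w
print("pred z0=3: end",P(27,0,3),"step",P(-28,0,3),"tip",P(-118,0,3),"1mm in tool z at tip:",P(-118,0,4)-P(-118,0,3),"z0=0 at -70",P(-70,0,0))
cs,_=cv2.findContours(m,cv2.RETR_EXTERNAL,cv2.CHAIN_APPROX_NONE)
for c in cs:
    if cv2.contourArea(c)>40: print(cv2.contourArea(c),cv2.boundingRect(c))
for u in range(lo[0],hi[0],2):
    q=np.where(m[:,u])[0]
    if len(q): print((u,int(q.min()),int(q.max())),end=" ")
E
python3 tilt.py
```

```text
[692.5 -61.7 250. ] [-179.55    1.07  -72.12] 23.573218860000974 41.47770297713578
pred z0=3: end [209.43125329 168.83004175] step [235.8362549  163.18019424] tip [276.82359521 154.41018067] 1mm in tool z at tip: [-0.01634853  0.40137002] z0=0 at -70 [255.28773327 157.79963186]
510.5 (208, 152, 69, 24)
(208, 161, 164) (210, 160, 173) (212, 160, 175) (214, 159, 175) (216, 158, 174) (218, 163, 174) (220, 168, 173) (222, 168, 173) (224, 168, 172) (226, 167, 172) (228, 167, 172) (230, 157, 171) (232, 156, 171) (234, 157, 171) (236, 160, 170) (238, 160, 166) (240, 159, 165) (242, 159, 165) (244, 158, 164) (246, 158, 164) (248, 158, 164) (250, 157, 163) (252, 157, 163) (254, 156, 162) (256, 156, 162) (258, 156, 161) (260, 155, 161) (262, 155, 160) (264, 154, 160) (266, 153, 159) (268, 153, 159) (270, 152, 159) (272, 152, 158) (274, 153, 158) (276, 153, 156)
```

```bash
cat > ins.py <<'E'
import sys
from h import *
M=np.array([484.2,44.2,90]);y=np.radians(-14.4);a=np.array([np.cos(y)*.81915,np.sin(y)*.81915,.57358])
ty=np.array([np.sin(y),-np.cos(y),0]);tz=np.cross(a,ty);B=Ro.from_matrix(np.c_[a,ty,tz]);rpy=B.as_euler("xyz",degrees=True)
def tcp(L,z0=2.5,x0=28): return M+a*(L+x0)-z0*tz
if __name__=="__main__":
    L=float(sys.argv[1]);goal(tcp(L),rpy);s=r.sense()
    e=B.inv().apply(s['tool_pos']-tcp(0));print("L now",e.round(2),"ft tool",B.inv().apply(s['ft_force']).round(2),s['finger_gap'])
E
python3 ins.py 170
```

```text
t 22.25 pos [692.7 -61.2 250.3] [-179.5    1.1  -72.1] | lin [-0.0776  0.0305  0.0459] rot [ 16.67  32.68 -56.15] q [-10.  22.  66.   1.  92. 152.]
L now [250.84  50.2    2.06] ft tool [-0.75 -0.47  0.71] 23.312510638065845
```

Emit:
servo_tool --fingers '[0.01, 0.01, 0.01, 0.01, 0.01, 0.01, 0.01, 0.01, 0.01, 0.01]' --linear '[[-0.008, 0.003, 0], [-0.016, 0.006, 0], [-0.024, 0.009, 0], [-0.032, 0.012, 0], [-0.04, 0.015, 0], [-0.05, 0.02, 0.01], [-0.06, 0.025, 0.02], [-0.07, 0.03, 0.035], [-0.078, 0.03, 0.046], [-0.078, 0.03, 0.046]]' --rotation '[[1.67, 3.27, -5.6], [3.3, 6.5, -11.2], [5, 9.8, -16.8], [6.7, 13.1, -22.5], [8.3, 16.3, -28.1], [10, 19.6, -33.7], [11.7, 22.9, -39.3], [13.3, 26.1, -44.9], [15, 29.4, -50.5], [16.67, 32.68, -56.15]]'

```text
time: 23.25
tool_pos: [638.8, 6.7, 203.5]
tcp_rot: [179.9, -35.0, -14.0]
ft_force: [0.1, 0.4, -1.9]
finger_gap: 23.6
grip_force: 41.5
```

```bash
python3 ins.py 110
```

```text
t 23.25 pos [638.8   6.7 203.5] [179.9 -35.  -14. ] | lin [-0.0575  0.0018 -0.0008] rot [-0.11 -0.01  0.37] q [  1. -15. 116. -12.  46. 111.]
L now [167.44  -2.16   0.78] ft tool [-1.1  -0.37  1.58] 23.614731185980595
```

Emit:
servo_tool --fingers '[0.01, 0.01, 0.01, 0.01, 0.01, 0.01]' --linear '[[-0.015, 0.0018, -0.0008], [-0.03, 0.0018, -0.0008], [-0.045, 0.0018, -0.0008], [-0.0575, 0.0018, -0.0008], [-0.0575, 0.0018, -0.0008], [-0.0575, 0.0018, -0.0008]]' --rotation '[[0, 0, 0.37], [0, 0, 0.37], [0, 0, 0.37], [0, 0, 0.37], [0, 0, 0.37], [0, 0, 0.37]]'

```text
time: 23.85
tool_pos: [594.4, 15.2, 174.4]
tcp_rot: [-179.7, -35.1, -14.8]
ft_force: [0.0, -1.1, 0.0]
finger_gap: 23.7
grip_force: 41.5
```

```bash
python3 ins.py 92
python3 - <<'E'
from h import *
for n in('top','scene','wrist'):
    d=r.snapshot(n);cv2.imwrite(f'pics/pre_{n}.png',d['frame'][:,:,::-1]);print(n,proj(d,[484.2,44.2,90]),d['frame'][tuple(proj(d,[484.2,44.2,90]).astype(int)[::-1].clip(0,383))])
    hsv=cv2.cvtColor(d['frame'],cv2.COLOR_RGB2HSV);H=hsv[:,:,0].astype(int);S=hsv[:,:,1].astype(int);m=((H>=13)&(H<=26)&(S>110)).astype(np.uint8)
    if n=='top': m[:110]=0
    cs,_=cv2.findContours(m,cv2.RETR_EXTERNAL,cv2.CHAIN_APPROX_NONE)
    print([(cv2.contourArea(c),cv2.boundingRect(c)) for c in cs if cv2.contourArea(c)>25])
E
```

```text
t 23.85 pos [594.4  15.2 174.4] [-179.7  -35.1  -14.8] | lin [-0.0217 -0.0005  0.0012] rot [-0.05 -0.12 -0.32] q [  2. -22. 124. -14.  44. 114.]
L now [113.74   0.66  -1.24] ft tool [0.23 1.02 0.16] 23.712689461104894
top [233.92595202 264.54865966] [94 87 77]
[(28.0, (363, 271, 13, 9)), (1673.0, (128, 199, 62, 110)), (371.5, (236, 193, 22, 33))]
scene [265.69872328 168.18868973] [114  79  42]
[(167.0, (249, 161, 18, 14)), (43.0, (479, 75, 13, 22)), (146.5, (490, 40, 22, 38)), (37.0, (428, 14, 16, 32)), (37.5, (325, 0, 5, 19)), (4528.5, (26, 0, 81, 78))]
wrist [251.48720134 402.29532937] [18 17 19]
[(59.5, (52, 271, 16, 18)), (141.0, (69, 267, 40, 13)), (5325.5, (223, 182, 57, 136))]
```

Emit:
servo_tool --fingers '[0.01, 0.01, 0.01, 0.01, 0.01, 0.01]' --linear '[[-0.006, -0.0005, 0.0012], [-0.012, -0.0005, 0.0012], [-0.018, -0.0005, 0.0012], [-0.0215, -0.0005, 0.0012], [-0.0215, -0.0005, 0.0012], [-0.0215, -0.0005, 0.0012]]' --rotation '[[0, 0, -0.3], [0, 0, -0.3], [0, 0, -0.3], [0, 0, -0.3], [0, 0, -0.3], [0, 0, -0.3]]'

```text
time: 24.6
tool_pos: [578.1, 19.6, 161.0]
tcp_rot: [-179.9, -35.1, -14.5]
ft_force: [-0.3, -0.2, -1.6]
finger_gap: 23.4
grip_force: 41.5
```

```bash
python3 ins.py 80
```

```text
t 24.6 pos [578.1  19.6 161. ] [-179.9  -35.1  -14.5] | lin [-0.0122 -0.0004 -0.0001] rot [-0.02 -0.12 -0.06] q [  3. -24. 127. -15.  43. 115.]
L now [9.224e+01 4.500e-01 3.000e-02] ft tool [-1.13  0.31  1.21] 23.406343877424845
```

Well aligned. Now a slow entry.

Emit:
servo_tool --fingers '[0.01, 0.01, 0.01, 0.01, 0.01, 0.01]' --linear '[[-0.002, -0.0004, 0], [-0.004, -0.0004, 0], [-0.006, -0.0004, 0], [-0.008, -0.0004, 0], [-0.01, -0.0004, 0], [-0.01, -0.0004, 0]]' --rotation '[[0, 0, 0], [0, 0, 0], [0, 0, 0], [0, 0, 0], [0, 0, 0], [0, 0, 0]]'

```text
time: 25.2
tool_pos: [569.9, 22.1, 154.7]
tcp_rot: [-180.0, -35.1, -14.5]
ft_force: [0.4, 0.1, -1.0]
finger_gap: 23.6
grip_force: 41.5
```

```bash
python3 ins.py 70
```

```text
t 25.2 pos [569.9  22.1 154.7] [-180.   -35.1  -14.5] | lin [-0.0117 -0.0001 -0.0003] rot [-0.01 -0.08 -0.06] q [  4. -25. 129. -15.  43. 116.]
L now [81.68  0.12  0.26] ft tool [-0.28 -0.22  0.98] 23.57290853652579
```

Emit:
servo_tool --fingers '[0.01, 0.01, 0.01, 0.01, 0.01, 0.01, 0.01]' --linear '[[-0.0025, 0, 0], [-0.005, 0, 0], [-0.0075, 0, 0], [-0.01, 0, 0], [-0.0125, 0, 0], [-0.015, 0, 0], [-0.015, 0, 0]]' --rotation '[[0, 0, 0], [0, 0, 0], [0, 0, 0], [0, 0, 0], [0, 0, 0], [0, 0, 0], [0, 0, 0]]'

```text
time: 25.9
tool_pos: [558.0, 25.1, 146.1]
tcp_rot: [-180.0, -35.1, -14.5]
ft_force: [-0.4, -0.3, -0.5]
finger_gap: 23.5
grip_force: 41.5
```

```bash
python3 ins.py 40
```

```text
t 25.9 pos [558.   25.1 146.1] [-180.   -35.1  -14.5] | lin [-0.0266 -0.0001 -0.0003] rot [-0.01 -0.08 -0.06] q [  4. -26. 131. -16.  43. 117.]
L now [66.59  0.14  0.29] ft tool [-0.57  0.41  0.23] 23.530847512545108
```

Emit:
servo_tool --fingers '[0.01, 0.01, 0.01, 0.01, 0.01, 0.01, 0.01, 0.01]' --linear '[[-0.0035, 0, 0], [-0.007, 0, 0], [-0.0105, 0, 0], [-0.014, 0, 0], [-0.0175, 0, 0], [-0.021, 0, 0], [-0.025, 0, 0], [-0.025, 0, 0]]' --rotation '[[0, 0, 0], [0, 0, 0], [0, 0, 0], [0, 0, 0], [0, 0, 0], [0, 0, 0], [0, 0, 0], [0, 0, 0]]'

```text
time: 26.7
tool_pos: [538.0, 30.2, 131.4]
tcp_rot: [-180.0, -35.1, -14.5]
ft_force: [-0.1, -0.0, -0.1]
finger_gap: 23.3
grip_force: 41.5
```

```bash
python3 ins.py 10; python3 -c "
from h import *
print(r.sense()['joint_pos'])"
```

```text
t 26.7 pos [538.   30.2 131.4] [-180.   -35.1  -14.5] | lin [-0.0313 -0.0001 -0.0004] rot [-0.   -0.06 -0.05] q [  5. -29. 134. -17.  43. 119.]
L now [41.28  0.14  0.41] ft tool [-0.16  0.04  0.01] 23.283787814440217
[  5.49422561 -29.20389284 134.42677751 -16.78210933  42.59492612
 119.06564542]
```

Emit:
servo_tool --fingers '[0.01, 0.01, 0.01, 0.01, 0.01, 0.01, 0.01, 0.01, 0.01, 0.01]' --linear '[[-0.004, 0, 0], [-0.008, 0, 0], [-0.012, 0, 0], [-0.016, 0, 0], [-0.02, 0, 0], [-0.024, 0, 0], [-0.028, 0, 0], [-0.032, 0, 0], [-0.034, 0, 0], [-0.034, 0, 0]]' --rotation '[[0, 0, 0], [0, 0, 0], [0, 0, 0], [0, 0, 0], [0, 0, 0], [0, 0, 0], [0, 0, 0], [0, 0, 0], [0, 0, 0], [0, 0, 0]]'

```text
time: 27.7
tool_pos: [511.4, 37.2, 112.3]
tcp_rot: [-180.0, -35.1, -14.5]
ft_force: [-0.2, 0.2, -0.7]
finger_gap: 23.3
grip_force: 41.5
```

```bash
python3 ins.py 0
```

```text
t 27.7 pos [511.4  37.2 112.3] [-180.   -35.1  -14.5] | lin [-0.0077 -0.     -0.0004] rot [-0.01 -0.09 -0.05] q [  7. -33. 139. -18.  42. 122.]
L now [7.75 0.04 0.35] ft tool [-0.58 -0.18  0.39] 23.317089502121352
```

Emit:
servo_tool --fingers '[0.01, 0.01, 0.01, 0.01, 0.01]' --linear '[[-0.0015, 0, 0], [-0.003, 0, 0], [-0.0045, 0, 0], [-0.006, 0, 0], [-0.006, 0, 0]]' --rotation '[[0, 0, 0], [0, 0, 0], [0, 0, 0], [0, 0, 0], [0, 0, 0]]'

```text
time: 28.2
tool_pos: [506.7, 38.4, 108.9]
tcp_rot: [-180.0, -35.1, -14.5]
ft_force: [0.9, -0.1, -0.5]
finger_gap: 23.6
grip_force: 41.5
```

Emit:
servo_tool --fingers '[0.01, 0.01, 0.01, 0.01]' --linear '[[-0.0007, 0, 0], [-0.0014, 0, 0], [-0.002, 0, 0], [-0.002, 0, 0]]' --rotation '[[0, 0, 0], [0, 0, 0], [0, 0, 0], [0, 0, 0]]'

```text
time: 28.6
tool_pos: [505.3, 38.8, 107.9]
tcp_rot: [-179.9, -35.1, -14.5]
ft_force: [0.3, 0.4, -0.6]
finger_gap: 23.4
grip_force: 41.5
```

```bash
python3 ins.py 0
```

```text
t 28.6 pos [505.3  38.8 107.9] [-179.9  -35.1  -14.5] | lin [-0.0001 -0.     -0.0003] rot [-0.01 -0.1  -0.06] q [  8. -34. 140. -19.  42. 122.]
L now [0.09 0.   0.31] ft tool [-0.17 -0.43  0.58] 23.380951104630867
```

Emit:
servo_tool --fingers '[0.01, 0.01, 0.01, 0.01]' --linear '[[-0.0005, 0, 0], [-0.001, 0, 0], [-0.0015, 0, 0], [-0.0015, 0, 0]]' --rotation '[[0, 0, 0], [0, 0, 0], [0, 0, 0], [0, 0, 0]]'

```text
time: 29.0
tool_pos: [505.0, 39.0, 108.2]
tcp_rot: [-179.9, -35.2, -14.5]
ft_force: [4.5, -2.7, 1.1]
finger_gap: 23.4
grip_force: 40.9
```

Emit:
servo_tool --fingers '[0.01, 0.01, 0.01, 0.01]' --linear '[[-0.0005, 0, 0], [-0.001, 0, 0], [-0.0015, 0, 0], [-0.0015, 0, 0]]' --rotation '[[0, 0, 0], [0, 0, 0], [0, 0, 0], [0, 0, 0]]'

```text
time: 29.4
tool_pos: [504.7, 39.1, 108.4]
tcp_rot: [-179.9, -35.4, -14.5]
ft_force: [7.2, -4.6, 2.3]
finger_gap: 23.2
grip_force: 40.4
```

```bash
python3 ins.py 0
```

```text
t 29.4 pos [504.7  39.1 108.4] [-179.9  -35.4  -14.5] | lin [0.0001 0.0002 0.0005] rot [-0.05 -0.36 -0.06] q [  8. -35. 140. -19.  42. 123.]
L now [-0.13 -0.19 -0.5 ] ft tool [7.92 2.72 2.79] 23.235740157902256
```

The head is seated with about 8 N of axial contact. Opening, then leaving straight up.

Emit:
servo_tool --fingers '[0.024, 0.028, 0.033, 0.04, 0.05, 0.06, 0.085, 0.085, 0.085, 0.085]' --linear '[[0, 0, 0], [0, 0, 0], [0, 0, 0], [0, 0, 0], [0, 0, 0], [0, 0, 0], [0, 0, 0], [0, 0, 0], [0, 0, 0], [0, 0, 0]]' --rotation '[[0, 0, 0], [0, 0, 0], [0, 0, 0], [0, 0, 0], [0, 0, 0], [0, 0, 0], [0, 0, 0], [0, 0, 0], [0, 0, 0], [0, 0, 0]]'

```text
time: 30.4
tool_pos: [502.9, 39.3, 106.2]
tcp_rot: [-179.9, -35.1, -14.5]
ft_force: [0.2, -0.6, 0.1]
finger_gap: 85.3
grip_force: 0.0
```

Emit:
servo_tool --fingers '[0.085, 0.085, 0.085, 0.085, 0.085, 0.085, 0.085, 0.085, 0.085]' --linear '[[0.006, 0, -0.008], [0.014, 0, -0.02], [0.023, 0, -0.033], [0.034, 0, -0.049], [0.046, 0, -0.066], [0.06, 0, -0.086], [0.075, 0, -0.107], [0.086, 0, -0.123], [0.086, 0, -0.123]]' --rotation '[[0, 0, 0], [0, 0, 0], [0, 0, 0], [0, 0, 0], [0, 0, 0], [0, 0, 0], [0, 0, 0], [0, 0, 0], [0, 0, 0]]'

```text
time: 31.3
tool_pos: [504.2, 39.6, 261.7]
tcp_rot: [-179.8, -35.5, -14.6]
ft_force: [0.9, -0.3, 0.9]
finger_gap: 84.9
grip_force: 0.0
```

Run:
```python
from h import *
from ins import M,a
s=r.sense();print(s['tool_pos'],s['tcp_rot'],s['ft_force'],s['joint_pos'].round(0),s['time'])
for n in('scene','top','wrist'):
    d=r.snapshot(n);hsv=cv2.cvtColor(d['frame'],cv2.COLOR_RGB2HSV);H=hsv[:,:,0].astype(int);S=hsv[:,:,1].astype(int);m=((H>=13)&(H<=26)&(S>110)).astype(np.uint8)
    if n=='top': m[:110]=0
    cs,_=cv2.findContours(m,cv2.RETR_EXTERNAL,cv2.CHAIN_APPROX_NONE)
    print(n,[(cv2.contourArea(c),cv2.boundingRect(c)) for c in cs if cv2.contourArea(c)>60],"pred step,end",proj(d,M),proj(d,M+55*a))
```

```text
[504.19044178  39.59415127 261.74793679] [-179.76299318  -35.48410341  -14.56284742] [ 0.92689328 -0.29292174  0.85767406] [  8. -43. 129. -14.  61. 116.] 31.3
scene [(136.0, (257, 164, 14, 15)), (299.0, (484, 39, 28, 48)), (4532.5, (26, 0, 81, 78))] pred step,end [265.69872328 168.18868973] [262.91546151 168.20191198]
top [(221.0, (128, 281, 37, 28)), (371.5, (227, 238, 20, 29)), (104.0, (345, 211, 18, 38)), (1259.5, (134, 199, 56, 82))] pred step,end [233.92595202 264.54865966] [238.93231134 243.34991904]
wrist [(178.0, (245, 301, 13, 17)), (288.5, (97, 246, 26, 26)), (1434.0, (237, 223, 29, 56))] pred step,end [251.38831675 274.15626767] [251.3685477  230.83603285]
```

Run:
```python
from h import *
from ins import M,a,tz
d=r.snapshot('wrist')
for g in(0,2,4): print(g,"step top",proj(d,M+g*a-17*tz),"end bottom/top",proj(d,M+(55+g)*a+17*tz),proj(d,M+(55+g)*a-17*tz),"tip",proj(d,M+(g-90)*a))
hsv=cv2.cvtColor(d['frame'],cv2.COLOR_RGB2HSV)
print([(v,hsv[v,251].tolist()) for v in range(216,325,3)])
# jars
t=r.snapshot('wrist')
```

```text
0 step top [251.13432102 282.32866948] end bottom/top [251.10194329 223.88138335] [251.11996964 236.812211  ] tip [251.1448162  336.20158847]
2 step top [251.13382479 280.75481679] end bottom/top [251.10141833 222.29382877] [251.11941872 235.06494538] tip [251.14439748 334.90710947]
4 step top [251.13332671 279.1751194 ] end bottom/top [251.10089154 220.70071083] [251.11886565 233.31084192] tip [251.1439774  333.60840972]
[(216, [115, 16, 98]), (219, [110, 16, 96]), (222, [15, 183, 71]), (225, [15, 181, 76]), (228, [16, 188, 140]), (231, [16, 179, 218]), (234, [17, 179, 217]), (237, [17, 179, 217]), (240, [16, 181, 215]), (243, [16, 182, 213]), (246, [16, 181, 213]), (249, [16, 181, 213]), (252, [16, 182, 211]), (255, [16, 181, 209]), (258, [16, 184, 209]), (261, [16, 181, 210]), (264, [17, 184, 207]), (267, [16, 184, 207]), (270, [16, 182, 206]), (273, [16, 184, 205]), (276, [16, 182, 189]), (279, [132, 8, 167]), (282, [135, 7, 223]), (285, [130, 7, 221]), (288, [133, 8, 216]), (291, [132, 6, 218]), (294, [133, 8, 215]), (297, [130, 7, 216]), (300, [8, 28, 213]), (303, [17, 184, 206]), (306, [17, 185, 205]), (309, [16, 187, 205]), (312, [16, 185, 204]), (315, [16, 185, 203]), (318, [105, 46, 22]), (321, [110, 45, 17]), (324, [120, 43, 18])]
```

The head edges (rows 278 and 229) match a seated pestle leaning within the hole's clearance. The jar is in its ring and the gripper is clear, so I'm handing in.

```bash
python3 -c "
from bench import r
print(r.hand_in())"
```

```text
the job is handed in; nothing more can be done
None
```

I set the spice jar upright in the empty ring and slid the pestle handle-first through the eyelet until its head met the steel (about 8 N at contact), then handed the job in at about 31.5 s of the 64 s; no result came back.

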